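Stand the loose plaques in the slotted rack

ROBOT

A 6-joint arm with a two-finger parallel gripper is mounted at the origin on the work surface. World frame = base frame: x ahead of the robot, y to its left, z up, the work surface at z = 0. Lengths are in m, angles in degrees, forces in N, time in s.
With the tool pointing down it reaches from about 0.375 to 0.9 m from the base axis. Payload 3.1 kg.
Tool frame: the origin (TCP) lies at the very end of the fingers, on their centre line; the grasp point (between the pads) lies 19 mm behind it; z points along the fingers, y is the line along which they close (so a half turn about z gives the same grasp; the last joint's range is limited). The gripper opens to 87 mm and grips with 3 to 60 N. Pads are 19 mm wide; open, the fingers measure 117 mm over their backs; the gripper's body (75 mm by 190 mm) begins 51 mm behind the grasp point.
Start: joints at [-82.191, 30.224, 82.088, -0, 67.689, -10.227], TCP at [0.194, -0.594, 0.223] pointing down, gripper open.
Joint ranges: [-176.69, 176.69], [-43.24, 126.21], [12.49, 139.97], [-82, 262], [0, 151.66], [-163.58, 163.58]. Speed limits (degrees/s): [159.86, 159.86, 180, 180, 180, 180].

INTERFACE

Orientations are given as a 3x3 rotation matrix whose columns are the frame's x, y, z axes.
In Python, from rig import bot gives the robot as it stands.
- The arm moves only by the tool move_arm, never from a script. Its argument "increments" is a list of rows, each an object with "xyz": the shift along the tool's x, y, z in mm, a list of three; "roll": the turn about the tool's z in rad; "grip": the opening in per cent of the stroke, from 0 (shut) to 100 (fully open). A call has 1 to 5 rows; each row shifts and turns the commanded pose from where the row before left it, along the tool's axes as they then stand; what a row does not reach is not made up. A row lasts 1/12 s, in which the tool goes at most 41.7 mm and 7.16 degrees, less where a joint would pass 70% of its speed; a pose out of reach is approached as far as the arm can. A call is refused whole if a number of a shift passes 41.7 or a number of a turn 0.125, either way. A call with a gripper value outside its range is refused whole. The fingers move at their own pace and stop on an object; the grip force is fixed at half the most. Time passes only in rows, so rows that do not move let the fingers close. It gives the time, the measured TCP pose, the force, the opening and the grip force at its end, in the units of the state.
- bot.read_state(): the state, without advancing time (a new reading comes with each control period).
- bot.capture(name): name is "scene" or "side" or "wrist"; returns (picture, depth): 420x560x3 uint8, red, green, blue; 420x560 float32, m along the optical axis (not along the pixel's ray), 0 where there is no reading.
- bot.camera_model(name): a dict with "intrinsics" (3x3 intrinsics, pixels), "rvec" (rotation vector, rad) and "tvec" (3), from world to camera coordinates, as OpenCV has them; the wrist camera has in their place "tool_from_camera" (4x4, takes a point from camera to tool coordinates, whose origin is the TCP and whose axes are the flange's). Camera axes: x right, y down, z forward; pixel columns grow to the right and rows downward; lengths in m; the calibration is good to about 2 mm. The wrist camera is an equidistant fisheye: a pixel r from the principal point sees the ray r / f radians off the axis. A picture is of the moment at which its call begins: read the wrist's pose just before it. camera_model takes no time and is no camera call.
- bot.hand_in(): hands the job in; it is judged then, once.
Trained networks look in the newest picture that a camera, given by its name, has taken for a name from the list of things; names that differ only in an ending like _2 or _b are one class to them, and where a whole thing is asked for, a point or a joint stands for the part that bears it (a point fixed in the world has none). Each returns a list of dicts, best first, with "conf" (0 to 1); they miss things now and then, are a little off and sometimes report something else, mostly with a low value. They report only what shows in the picture. A call takes as long as a camera call.
- bot.spot_in(label, camera): "at" ([x, y, z] in m, in the coordinates of the camera as it stood for that picture, good to about 4 mm: the middle of the surface that is visible of it).
- bot.trace(label, camera): "mask" (420x560 bool, what is visible of it).
The state is a dict: "time_s": time; "joint_positions": joint angles; "qvel": joint speeds; "tau": joint torques, N m; "position": TCP position; "tcp_rot": TCP orientation; "force": force on the tool from outside, world axes, zero at the start; "moment": the same for the moment, N m; "opening": opening from 0.0 (shut) to 1.0 (fully open); "grasp_force": force on a finger pad.
Only numpy, scipy, OpenCV 4.12 (cv2) and the standard library are available. Lean on these libraries where they do the work, as an engineer would, in place of code of your own. Each camera call takes 0.05 s, during which the arm holds its last target. There are 200 camera calls.

TASK

Stand the two loose aluminium plaques on their short ends in the two empty slots of the wooden rack, each fully down on the slot's floor and let go. Take the one leaning on the small easel first; then lean the one lying flat on the turntable on the freed easel, short end down on the ledge, let go of it and take it again by its upper edge to stand it in the rack. Leave the two plaques already in the rack and all the other gear where they are.

Things in the scene. Friction and masses are not known exactly. Their poses are not given: they have to be found in the camera images.
- plaque_lean: blank aluminium plaque, a flat plate 120 x 62 x 10 mm, about 0.2 kg, which starts leaning on the easel, a short end on the ledge; origin at its centre, x along its 120 mm length, y along its 62 mm width, z through its thickness
- plaque_flat: the same kind of plaque (120 x 62 x 10 mm, same axes, origin at its centre), which starts lying flat near the middle of the turntable, its underside on the turntable's top 26 mm above the bench
- rack: fixed wooden rack, 212 mm long (its x) by 96 mm (its y), 55 mm high; origin at the centre of its underside, z up. Four slots 46 mm apart along its x, at x = -69, -23, 23 and 69 mm; each slot is 16 mm wide (along x), 80 mm long (along y, closed at its ends by low walls) and 45 mm deep, its floor 10 mm above the bench. A plaque stands in it on a short end, faces across rack x, and rises to 130 mm above the bench
- free1_slot (a point): floor centre of one of the two empty slots (a cork liner marks it), 10 mm above the bench; axes as the rack
- free2_slot (a point): floor centre of the other empty slot, 10 mm above the bench; axes as the rack
- stowed1: plaque (120 x 62 x 10 mm) already standing in a slot, to be left alone; origin at its centre
- stowed2: second plaque already standing in a slot, to be left alone; origin at its centre
- easel: small fixed dark steel easel; origin at the centre of the underside of its 125 (x) x 90 (y) mm foot, z up. Its back, 50 mm wide, rises away from its front (-x) at 50 degrees from the horizontal, so that a leaning plaque's length runs along easel (cos 50, 0, sin 50) and its upper 54 mm stick out free above the back, which is 66 mm long and 6 mm thick; the ledge at the back's foot stands 20 mm out square to the back and is 70 mm wide
- easel_corner (a point): middle of the inner corner where the easel's ledge meets its back, at (-30, 0, 35) mm in the easel's frame; axes as the easel. A plaque leaning properly has its centre 60 mm up along the back from here and 5 mm out from it
- turntable: black round turntable, 330 mm across, its flat top 26 mm above the bench, turning stiffly about its vertical axis; origin on that axis at bench height
- mug: white ceramic mug on the turntable, 72 mm across, 85 mm high, with a handle; origin at the centre of its underside
- case: green mouthguard case on the turntable, 55 x 85 mm, 27 mm high; origin at the centre of its underside
- grip_ring: chrome grip ring lying on the turntable, 68 mm across, 18 mm high; origin at the centre of its underside
- carabiner: aluminium carabiner lying on the turntable, about 96 x 45 mm, 15 mm high; origin near the centre of its underside
- tape_roll: roll of tape on the bench beyond the easel, 90 mm across, 38 mm high; origin at the centre of its underside
- bottle: white plastic bottle on the bench, 62 mm across, 170 mm high; origin at the centre of its underside

How it is judged (in metres and radians):
On the way, in this order (a step that is already met when the one before it is completed fails the run):
1. the plaque from the easel stands in an empty slot of the rack, let go (x of plaque_lean in the frame of rack between -0.09 and 0.09 m and y of plaque_lean in the frame of rack between -0.02 and 0.02 m and z of plaque_lean in the frame of rack between 0.062 and 0.076 m and angle between the z axis of plaque_lean and the x axis of rack, either way round below 0.22 rad and angle between the x axis of plaque_lean and the z axis of rack, either way round below 0.22 rad and contact force between the fingers and plaque_lean below 0.3 N and linear speed of plaque_lean below 0.05 m/s), for 0.2 s.
2. the flat plaque leans on the easel, a short end on the ledge, let go (distance between plaque_flat and easel_corner below 0.07 m and z of plaque_flat in the frame of easel above 0.065 m and angle between the y axis of plaque_flat and the y axis of easel, either way round below 0.25 rad and angle between plaque_flat's own z axis and vertical between 0.7 and 2.45 rad and contact force between the fingers and plaque_flat below 0.3 N and linear speed of plaque_flat below 0.05 m/s), for 0.2 s.
3. the second plaque stands in the other empty slot, let go (x of plaque_flat in the frame of rack between -0.09 and 0.09 m and y of plaque_flat in the frame of rack between -0.02 and 0.02 m and z of plaque_flat in the frame of rack between 0.062 and 0.076 m and angle between the z axis of plaque_flat and the x axis of rack, either way round below 0.22 rad and angle between the x axis of plaque_flat and the z axis of rack, either way round below 0.22 rad and contact force between the fingers and plaque_flat below 0.3 N and linear speed of plaque_flat below 0.05 m/s), for 0.2 s.
At the end, for the whole second after the job is handed in: Both plaques stand on a short end in rack slots, centre within 20 mm of the rack's middle line and 62 to 76 mm above the bench, within 0.22 rad of square and upright, at rest, let go. Bystanders and stowed plaques are within 30 mm of where they began (all of step 1 and all of step 3 and distance of each of mug, case, grip_ring, carabiner, tape_roll, bottle, stowed1, stowed2 from where it was at the start of the episode below 0.03 m); the robot touches nothing.
It fails at once if a bystander on the turntable or bench is moved more than 30 mm (distance of any of mug, case, grip_ring, carabiner, tape_roll, bottle from where it was at the start of the episode above 0.03 m).
It fails at once if a plaque already in the rack is moved more than 30 mm (distance of any of stowed1, stowed2 from where it was at the start of the episode above 0.03 m).
It fails at once if the mug or the bottle is tipped over (angle between any of mug, bottle's own z axis and vertical above 0.6 rad).
It also fails if it takes over 72 s, if anything falls off the work surface, if the arm or the gripper's body presses on something with over 40 N, if the wrist force passes 120 N, or if a joint passes its speed limit or range.

## Working session

There is one attempt and no reset: what is moved stays moved. The work goes in short steps, Python scripts to look and compute and a tool call to move; the robot and the scene stay as the last step left them, time stands still between calls to the robot, and variables do not carry over. Pictures are saved under pics/ and viewed, at most 10 in all, crops included, and the job is handed in when it is done.

Besides the shell and the picture viewer there is one more tool, called as name(argument=value, ...) on one line, values as JSON. move_arm: Moves the arm, as the interface text tells. Its arguments: {"type":"object","properties":{"increments":{"type":"array"}},"required":["increments"]}

```bash
mkdir -p pics; ls; cat > h.py <<'E'
import numpy as np, cv2
from rig import bot
def shot(cam,name=None):
    s=bot.read_state(); im,d=bot.capture(cam)
    if name: cv2.imwrite(f'pics/{name}.png',im[:,:,::-1])
    return s,im,d
def T(cam,s=None):
    "camera->world 4x4"
    m=bot.camera_model(cam); M=np.eye(4)
    if 'rvec' in m:
        R=cv2.Rodrigues(np.array(m['rvec'],float))[0]
        M[:3,:3]=R.T; M[:3,3]=-R.T@np.array(m['tvec'],float).ravel(); return M
    M[:3,:3]=s['tcp_rot']; M[:3,3]=s['position']; return M@np.array(m['tool_from_camera'])
def pts(cam,d,mask,s=None):
    K=np.array(bot.camera_model(cam)['intrinsics']); v,u=np.nonzero(mask&(d>0)); z=d[v,u]
    x=(u-K[0,2])/K[0,0]; y=(v-K[1,2])/K[1,1]
    if cam=='wrist':
        th=np.hypot(x,y)+1e-9; k=np.tan(th)/th; x,y=x*k,y*k
    P=np.c_[x*z,y*z,z]; M=T(cam,s); return P@M[:3,:3].T+M[:3,3]
def spot(l,cam,s=None):
    M=T(cam,s); return [(round(r['conf'],2),np.round(M[:3,:3]@r['at']+M[:3,3],3).tolist()) for r in bot.spot_in(l,cam)]
E
python3 - <<'E'
from h import *
s=bot.read_state(); print(np.round(s['tcp_rot'],3),s['position'],s['force'])
ims=[]
for c in('scene','side','wrist'):
    s,im,d=shot(c); ims.append(im)
    for l in('plaque_lean','easel','rack','turntable'): print(c,l,spot(l,c,s)[:4])
cv2.imwrite('pics/a.png',cv2.resize(np.hstack(ims[:2]),(800,300))[:,:,::-1]); cv2.imwrite('pics/w.png',ims[2][:,:,::-1])
E
```

```text
pics
[[ 0.951  0.31  -0.   ]
 [ 0.31  -0.951  0.002]
 [ 0.    -0.002 -1.   ]] [ 0.19344692 -0.59354067  0.22157796] [ 0.24285379 -0.28664937 -0.20328046]
scene plaque_lean [(0.73, [0.484, -0.07, 0.089])]
scene easel [(0.84, [0.482, -0.072, 0.011]), (0.21, [0.679, -0.099, 0.043]), (0.17, [0.435, 0.3, 0.035])]
scene rack [(0.81, [0.603, -0.3, 0.05])]
scene turntable [(0.77, [0.576, 0.246, 0.026])]
side plaque_lean [(0.78, [0.463, -0.088, 0.119])]
side easel [(0.91, [0.462, -0.071, 0.014]), (0.67, [0.463, -0.087, 0.12])]
side rack [(0.59, [0.533, -0.32, 0.053]), (0.54, [0.463, -0.073, 0.011])]
side turntable [(0.92, [0.527, 0.236, 0.027])]
wrist plaque_lean []
wrist easel []
wrist rack []
wrist turntable []
```

View pics/a.png

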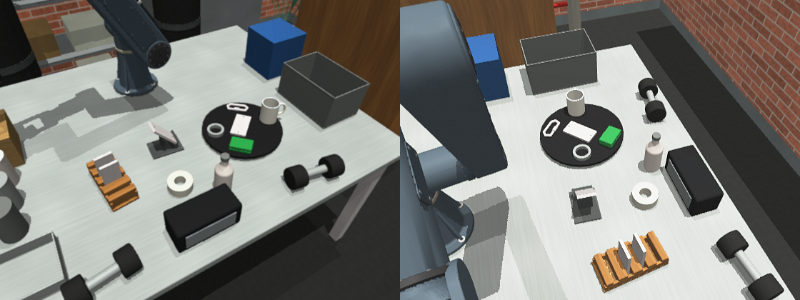

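Scene (left) and side (right) views. The rack is at about (115,180) on the left, with its stowed plaques in the two middle slots. The easel with its plaque is at (163,137). The flat plaque is at (240,125), with the case just beyond one end of it. I'll fit the poses from the depth next.

```bash
python3 - <<'E'
from h import *
def mask(l,c):
    r=bot.trace(l,c); return r[0]['mask'] if r else None
def rect(P):
    (c,wh,a)=cv2.minAreaRect((P[:,:2]*1000).astype(np.float32)); return np.round(c,1),np.round(wh,1),round(a,1)
for c in('scene','side'):
    s,im,d=shot(c)
    for l in('rack','easel','plaque_flat','plaque_lean','stowed1','case','mug','grip_ring','carabiner','tape_roll','bottle'):
        rs=bot.trace(l,c)
        for r in rs[:3 if l=='stowed1' else 1]:
            P=pts(c,d,cv2.erode(r['mask'].astype(np.uint8),np.ones((2,2)))>0)
            if len(P)<10: print(c,l,'few');continue
            print(c,l,round(r['conf'],2),len(P),'z',np.round(np.percentile(P[:,2],[2,50,98]),3),end=' ')
            if l=='rack': P=P[abs(P[:,2]-.055)<.006]
            if l=='easel': P=P[P[:,2]<.02]
            if l=='plaque_flat': P=P[abs(P[:,2]-.036)<.006]
            if len(P)<10: print('few'); continue
            print(rect(P),end=' ')
            if l in('plaque_lean','stowed1'):
                m=np.median(P,0); Q=P[np.linalg.norm(P-m,axis=1)<.07]
                for _ in range(5):
                    u,sv,vt=np.linalg.svd(Q-Q.mean(0),full_matrices=False); n=vt[2]; Q=Q[abs((Q-Q.mean(0))@n)<.004]
                print('ctr',np.round(Q.mean(0),4),'axes',np.round(vt,3).tolist(),len(Q),end='')
            print()
E
```

```text
scene rack 0.92 1974 z [0.005 0.05  0.058] (array([ 547., -295.]), array([193.9,  93.9]), 6.0) 
scene easel 0.96 826 z [0.004 0.009 0.057] (array([470.5, -59.2]), array([118.6,  85.9]), 86.0) 
scene plaque_flat 0.81 628 z [0.026 0.037 0.041] (array([535.7, 252.9]), array([ 59. , 123.3]), 43.1) 
scene plaque_lean 0.61 351 z [0.05  0.094 0.134] (array([448.8, -58.9]), array([ 76.8, 113.4]), 81.0) ctr [ 0.4817 -0.0656  0.0941] axes [[-0.02, -0.66, 0.751], [-0.994, 0.092, 0.054], [-0.105, -0.746, -0.658]] 314
scene stowed1 0.89 649 z [0.052 0.094 0.131] (array([ 569.2, -291.5]), array([ 9.8, 61.1]), 9.3) ctr [ 0.5701 -0.292   0.0934] axes [[0.001, -0.007, -1.0], [-0.112, 0.994, -0.007], [0.994, 0.112, 0.001]] 638
scene stowed1 0.59 321 z [0.081 0.113 0.132] (array([ 523.1, -297.6]), array([10.2, 58.5]), 5.2) ctr [ 0.5245 -0.2991  0.112 ] axes [[-0.107, 0.949, 0.296], [-0.029, 0.295, -0.955], [0.994, 0.111, 0.004]] 318
scene case 0.75 635 z [0.026 0.053 0.057] (array([634.9, 188.4]), array([84. , 68.9]), 44.4) 
scene mug 0.98 889 z [0.019 0.081 0.113] (array([540.5, 434.9]), array([ 72.4,
[... 1214 characters left out ...]
58.6]), 5.9) ctr [ 0.5177 -0.3043  0.0984] axes [[-0.021, -0.039, -0.999], [0.13, -0.991, 0.036], [0.991, 0.129, -0.026]] 354
side case 0.78 554 z [0.03  0.052 0.057] (array([641.7, 182.6]), array([97.6, 50.3]), 44.7) 
side mug 0.95 756 z [0.031 0.08  0.112] (array([563.6, 411.5]), array([156.6,  67.1]), 76.1) 
side grip_ring 0.73 277 z [0.026 0.041 0.047] (array([514.6, 139.3]), array([67.8, 62.1]), 51.0) 
side carabiner 0.8 168 z [0.025 0.035 0.041] (array([432.9, 300.1]), array([87.7, 41.1]), 47.4) 
side tape_roll 0.82 1013 z [0.006 0.036 0.041] (array([670. , -98.2]), array([86.8, 84.8]), 42.9) 
side bottle 0.93 957 z [0.008 0.094 0.171] (array([743.7,  17.3]), array([40.2, 54.9]), 85.0)
```

```bash
cat >> h.py <<'E'
import json
def plan(targets,grip=100):
    "targets: (x,y,z,yaw_of_tool_y_deg,rows); prints calls of <=5 rows; roll+ = clockwise from above"
    s=bot.read_state(); p=np.array(s['position']); R=np.array(s['tcp_rot']); a=np.arctan2(R[1,1],R[0,1])
    rows=[]
    for x,y,z,yaw,n in targets:
        q=np.array([x,y,z]); da=(np.radians(yaw)-a+np.pi)%(2*np.pi)-np.pi; st=(q-p)/n
        for i in range(n):
            ty=np.array([np.cos(a),np.sin(a),0]); tx=np.array([-ty[1],ty[0],0]); 
            d=[st@tx,st@ty,-st[2]]
            rows.append({"xyz":[round(1000*v,1) for v in d],"roll":round(-da/n,4),"grip":grip}); a+=da/n
        p=q
    for i in range(0,len(rows),5): print(json.dumps(rows[i:i+5]))
E
python3 - <<'E'
from h import *
s=bot.read_state();R=np.array(s['tcp_rot']);print(R[:,0],R[:,1])
plan([(.466,-.093,.22,-4.9,16)])
E
```

```text
[ 9.50857603e-01  3.09628517e-01 -2.94254051e-05] [ 3.09628516e-01 -9.50857603e-01 -1.62626032e-05]
[{"xyz": [25.9, -24.5, 0.2], "roll": -0.0732, "grip": 100}, {"xyz": [27.6, -22.6, 0.2], "roll": -0.0732, "grip": 100}, {"xyz": [29.2, -20.5, 0.2], "roll": -0.0732, "grip": 100}, {"xyz": [30.6, -18.3, 0.2], "roll": -0.0732, "grip": 100}, {"xyz": [31.9, -16.0, 0.2], "roll": -0.0732, "grip": 100}]
[{"xyz": [32.9, -13.6, 0.2], "roll": -0.0732, "grip": 100}, {"xyz": [33.9, -11.2, 0.2], "roll": -0.0732, "grip": 100}, {"xyz": [34.6, -8.7, 0.2], "roll": -0.0732, "grip": 100}, {"xyz": [35.1, -6.1, 0.2], "roll": -0.0732, "grip": 100}, {"xyz": [35.5, -3.5, 0.2], "roll": -0.0732, "grip": 100}]
[{"xyz": [35.6, -0.9, 0.2], "roll": -0.0732, "grip": 100}, {"xyz": [35.6, 1.7, 0.2], "roll": -0.0732, "grip": 100}, {"xyz": [35.4, 4.3, 0.2], "roll": -0.0732, "grip": 100}, {"xyz": [35.0, 6.8, 0.2], "roll": -0.0732, "grip": 100}, {"xyz": [34.4, 9.4, 0.2], "roll": -0.0732, "grip": 100}]
[{"xyz": [33.6, 11.9, 0.2], "roll": -0.0732, "grip": 100}]
```

move_arm(increments=[{"xyz":[26,-24.5,0],"roll":-0.073,"grip":100},{"xyz":[27.5,-22.5,0],"roll":-0.073,"grip":100},{"xyz":[29,-20.5,0],"roll":-0.073,"grip":100},{"xyz":[30.5,-18.5,0],"roll":-0.073,"grip":100},{"xyz":[32,-16,0],"roll":-0.073,"grip":100}])

```text
time_s: 2.37
position: [0.279, -0.4362, 0.2226]
tcp_rot: [[0.776, 0.631, 0.0], [0.631, -0.776, -0.0], [0.0, 0.0, -1.0]]
force: [2.0, 0.0, -0.5]
opening: 0.994
grasp_force: 0.0
```

move_arm(increments=[{"xyz":[33,-13.5,0],"roll":-0.073,"grip":100},{"xyz":[34,-11,0],"roll":-0.073,"grip":100},{"xyz":[34.5,-8.5,0],"roll":-0.073,"grip":100},{"xyz":[35,-6,0],"roll":-0.073,"grip":100},{"xyz":[35.5,-3.5,0],"roll":-0.073,"grip":100}])

```text
time_s: 2.78
position: [0.365, -0.2801, 0.2228]
tcp_rot: [[0.499, 0.866, 0.001], [0.866, -0.499, -0.001], [-0.0, 0.001, -1.0]]
force: [1.0, 0.8, -1.2]
opening: 0.999
grasp_force: 0.0
```

move_arm(increments=[{"xyz":[35.5,-1,0],"roll":-0.073,"grip":100},{"xyz":[35.5,1.5,0],"roll":-0.073,"grip":100},{"xyz":[35.5,4.5,0],"roll":-0.073,"grip":100},{"xyz":[35,7,0],"roll":-0.073,"grip":100},{"xyz":[34.5,9.5,0],"roll":-0.073,"grip":100}])

```text
time_s: 3.2
position: [0.4508, -0.1236, 0.2229]
tcp_rot: [[0.157, 0.988, 0.001], [0.988, -0.157, -0.0], [-0.0, 0.001, -1.0]]
force: [0.1, -1.0, -0.5]
opening: 1.002
grasp_force: 0.0
```

move_arm(increments=[{"xyz":[33.5,12,0],"roll":-0.073,"grip":100},{"xyz":[0,0,0],"roll":0,"grip":100},{"xyz":[0,0,0],"roll":0,"grip":100}])

```text
time_s: 3.45
position: [0.4678, -0.0925, 0.2227]
tcp_rot: [[0.084, 0.996, 0.0], [0.996, -0.084, -0.0], [-0.0, 0.0, -1.0]]
force: [-0.5, -0.7, 0.8]
opening: 1.002
grasp_force: 0.0
```

```bash
python3 - <<'E'
from h import *
s,im,d=shot('wrist','w2'); R=np.array(s['tcp_rot'])
print(s['position'],R[:,1],s['time_s'],(d>0).mean(),np.round(bot.camera_model('wrist')['tool_from_camera'],3).tolist())
for l in('plaque_lean','easel','rack'):
    for r in bot.trace(l,'wrist')[:2]:
        P=pts('wrist',d,cv2.erode(r['mask'].astype(np.uint8),np.ones((3,3)))>0,s)
        if len(P)<20: continue
        print(l,r['conf'],len(P),np.round(np.percentile(P,[1,50,99],axis=0),3).tolist(), end=' ')
        if l=='plaque_lean':
            Q=P
            for _ in range(6):
                u,sv,vt=np.linalg.svd(Q-Q.mean(0),full_matrices=False); Q=Q[abs((Q-Q.mean(0))@vt[2])<.004]
            print('plane',np.round(Q.mean(0),4),np.round(vt,3).tolist(),len(Q)); P=Q
        if l=='easel': P=P[P[:,2]<.02]
        if len(P)>9:print(cv2.minAreaRect((P[:,:2]*1000).astype(np.float32)))
E
```

```text
[ 0.46775274 -0.09248703  0.22265366] [ 9.96463303e-01 -8.40286240e-02  2.76280143e-04] 3.45 0.9930059523809524 [[0.001, -0.96, -0.279, 0.077], [1.0, 0.001, -0.001, 0.0], [0.001, -0.279, 0.96, -0.164], [0.0, 0.0, 0.0, 1.0]]
plaque_lean 0.71 1729 [[0.441, -0.285, 0.025], [0.497, -0.259, 0.056], [0.585, -0.248, 0.058]] plane [ 0.5147 -0.267   0.0547] [[-0.997, 0.053, -0.051], [0.063, 0.973, -0.221], [0.038, -0.224, -0.974]] 646
((509.6322326660156, -263.700927734375), (33.104286193847656, 135.4385986328125), 87.26083374023438)
plaque_lean 0.67 6637 [[0.442, -0.103, 0.048], [0.472, -0.069, 0.101], [0.502, -0.023, 0.134]] plane [ 0.4722 -0.0654  0.0966] [[0.05, 0.655, -0.754], [-0.997, 0.081, 0.004], [0.064, 0.751, 0.657]] 6486
((472.8200378417969, -61.28331756591797), (79.18769836425781, 60.33298873901367), 85.34259033203125)
easel 0.62 2147 [[0.422, -0.105, 0.008], [0.457, -0.013, 0.01], [0.514, 0.006, 0.049]] ((467.9915771484375, -56.41130828857422), (122.18938446044922, 87.81456756591797), 84.93333435058594)
rack 0.66 1790 [[0.441, -0.285, 0.019], [0.498, -0.259, 0.056], [0.584, -0.247, 0.058]] ((542.9249267578125, -277.11846923828125), (203.1147003173828, 63.926979064941406), 5.967114448547363)
```

View pics/w2.png

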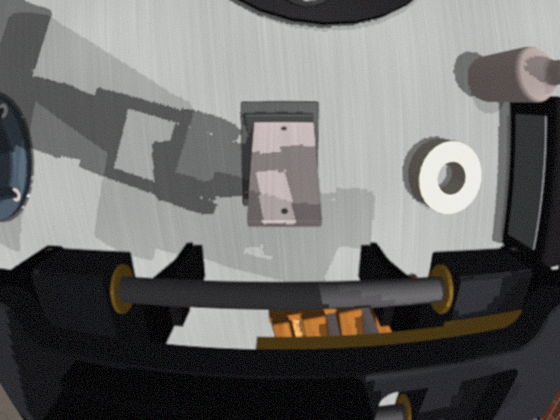

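The wrist view shows the leaning plaque at (285,170), centred between the fingers, with the tape roll at (450,175) well to the side. I'll go down on its upper end and grip.

move_arm(increments=[{"xyz":[0,2.5,31],"roll":0,"grip":100},{"xyz":[0,0,31],"roll":0,"grip":100},{"xyz":[0,0,31],"roll":0,"grip":100},{"xyz":[0,0,30],"roll":0,"grip":100},{"xyz":[0,0,0],"roll":0,"grip":60}])

```text
time_s: 4.07
position: [0.4659, -0.0943, 0.0952]
tcp_rot: [[0.091, 0.996, -0.01], [0.996, -0.091, 0.004], [0.003, -0.01, -1.0]]
force: [-0.7, -0.1, 0.4]
opening: 0.974
grasp_force: 0.0
```

move_arm(increments=[{"xyz":[0,0,0],"roll":0,"grip":0},{"xyz":[0,0,0],"roll":0,"grip":0},{"xyz":[0,0,0],"roll":0,"grip":0},{"xyz":[0,0,0],"roll":0,"grip":0}])

```text
time_s: 4.4
position: [0.4707, -0.095, 0.1014]
tcp_rot: [[0.088, 0.996, 0.003], [0.996, -0.088, -0.002], [-0.001, 0.003, -1.0]]
force: [-0.5, -0.7, 1.3]
opening: 0.703
grasp_force: 28.7
```

move_arm(increments=[{"xyz":[7.3,0,-6],"roll":0,"grip":0},{"xyz":[7.7,0,-5.3],"roll":0,"grip":0},{"xyz":[8.1,0,-4.6],"roll":0,"grip":0},{"xyz":[8.5,0,-3.8],"roll":0,"grip":0},{"xyz":[8.7,0,-3],"roll":0,"grip":0}])

```text
time_s: 4.82
position: [0.4741, -0.0556, 0.125]
tcp_rot: [[0.084, 0.996, 0.003], [0.996, -0.084, -0.005], [-0.005, 0.003, -1.0]]
force: [-3.4, -7.5, 9.8]
opening: 0.707
grasp_force: 30.0
```

move_arm(increments=[{"xyz":[8.9,0,-2.2],"roll":0,"grip":0},{"xyz":[9.1,0,-1.4],"roll":0,"grip":0},{"xyz":[9.1,0,-0.5],"roll":0,"grip":0},{"xyz":[4,0,0],"roll":0,"grip":0},{"xyz":[0,0,0],"roll":0,"grip":0}])

```text
time_s: 5.23
position: [0.477, -0.0228, 0.1299]
tcp_rot: [[0.085, 0.996, 0.004], [0.996, -0.085, -0.003], [-0.003, 0.004, -1.0]]
force: [-2.5, -3.3, 15.5]
opening: 0.71
grasp_force: 30.0
```

```bash
cat >> h.py <<'E'
def plane(l,cams=('scene','side'),name=None,zmin=-1):
    for c in cams:
        s,im,d=shot(c)
        if name: cv2.imwrite(f'pics/{name}_{c}.png',im[:,:,::-1])
        for r in bot.trace(l,c)[:4]:
            P=pts(c,d,cv2.erode(r['mask'].astype(np.uint8),np.ones((2,2)))>0,s); P=P[P[:,2]>zmin]
            if len(P)<20: continue
            Q=P
            for _ in range(6):
                u,sv,vt=np.linalg.svd(Q-Q.mean(0),full_matrices=False); Q=Q[abs((Q-Q.mean(0))@vt[2])<.004]
            print(c,l,round(r['conf'],2),len(Q),'ctr',np.round(Q.mean(0),4),'n',np.round(vt[2],3),'lo/hi',np.round(np.percentile(P,[2,98],axis=0),3).tolist())
E
python3 - <<'E'
from h import *
s=bot.read_state(); print(s['position'],s['force'],s['opening'],s['joint_positions'])
plane('plaque_lean',name='v')
E
python3 -c "
import cv2,numpy as np
a=[cv2.imread(f'pics/v_{c}.png') for c in('scene','side')]
cv2.imwrite('pics/v.png',cv2.resize(np.hstack(a),(800,300)))"
```

```text
[ 0.47701385 -0.02284208  0.12990658] [-2.51047129 -3.29150155 15.54849869] 0.710155430745121 [-16.11493159  27.52451666 108.25184834  -0.14652672  43.95163807
 -11.15648045]
scene plaque_lean 0.45 118 ctr [ 0.4889 -0.0256  0.0869] n [-0.031 -0.999 -0.039] lo/hi [[0.457, -0.03, 0.055], [0.508, -0.019, 0.124]]
side plaque_lean 0.61 772 ctr [ 0.4764 -0.0268  0.1111] n [-0.086 -0.996 -0.028] lo/hi [[0.448, -0.031, 0.05], [0.505, -0.022, 0.167]]
```

View pics/v.png

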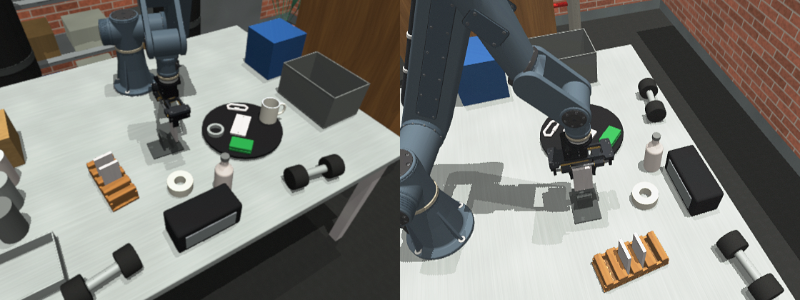

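The plaque now stands upright in the grip, within about 2°. I'll lift it and carry it over the near slot.

```bash
python3 - <<'E'
from h import *
plan([(.477,-.0228,.26,-4.9,5),(.476,-.305,.26,-83.7,14)],0)
E
```

```text
[{"xyz": [0.1, -0.0, -26.1], "roll": -0.0, "grip": 0}, {"xyz": [0.1, -0.0, -26.1], "roll": -0.0, "grip": 0}, {"xyz": [0.1, -0.0, -26.1], "roll": -0.0, "grip": 0}, {"xyz": [0.1, -0.0, -26.1], "roll": -0.0, "grip": 0}, {"xyz": [0.1, -0.0, -26.1], "roll": -0.0, "grip": 0}]
[{"xyz": [-20.1, 1.7, -0.0], "roll": 0.0982, "grip": 0}, {"xyz": [-19.8, 3.6, -0.0], "roll": 0.0982, "grip": 0}, {"xyz": [-19.4, 5.5, -0.0], "roll": 0.0982, "grip": 0}, {"xyz": [-18.7, 7.4, -0.0], "roll": 0.0982, "grip": 0}, {"xyz": [-17.9, 9.2, -0.0], "roll": 0.0982, "grip": 0}]
[{"xyz": [-16.9, 10.9, -0.0], "roll": 0.0982, "grip": 0}, {"xyz": [-15.8, 12.5, -0.0], "roll": 0.0982, "grip": 0}, {"xyz": [-14.5, 14.0, -0.0], "roll": 0.0982, "grip": 0}, {"xyz": [-13.0, 15.4, -0.0], "roll": 0.0982, "grip": 0}, {"xyz": [-11.5, 16.6, -0.0], "roll": 0.0982, "grip": 0}]
[{"xyz": [-9.8, 17.6, -0.0], "roll": 0.0982, "grip": 0}, {"xyz": [-8.0, 18.5, -0.0], "roll": 0.0982, "grip": 0}, {"xyz": [-6.1, 19.2, -0.0], "roll": 0.0982, "grip": 0}, {"xyz": [-4.2, 19.7, -0.0], "roll": 0.0982, "grip": 0}]
```

move_arm(increments=[{"xyz":[0,0,-26],"roll":0,"grip":0},{"xyz":[0,0,-26],"roll":0,"grip":0},{"xyz":[0,0,-26],"roll":0,"grip":0},{"xyz":[0,0,-26],"roll":0,"grip":0},{"xyz":[0,0,-26],"roll":0,"grip":0}])

```text
time_s: 5.85
position: [0.4751, -0.0218, 0.2585]
tcp_rot: [[0.087, 0.996, 0.0], [0.996, -0.087, 0.001], [0.001, 0.0, -1.0]]
force: [0.4, -0.1, -1.5]
opening: 0.706
grasp_force: 30.0
```

move_arm(increments=[{"xyz":[-20,1.5,0],"roll":0.098,"grip":0},{"xyz":[-20,3.5,0],"roll":0.098,"grip":0},{"xyz":[-19.5,5.5,0],"roll":0.098,"grip":0},{"xyz":[-18.5,7.5,0],"roll":0.098,"grip":0},{"xyz":[-18,9,0],"roll":0.098,"grip":0}])

```text
time_s: 6.27
position: [0.4745, -0.1233, 0.2574]
tcp_rot: [[0.55, 0.835, 0.001], [0.835, -0.55, 0.0], [0.001, 0.0, -1.0]]
force: [0.4, -0.4, -2.1]
opening: 0.71
grasp_force: 30.0
```

move_arm(increments=[{"xyz":[-17,11,0],"roll":0.098,"grip":0},{"xyz":[-16,12.5,0],"roll":0.098,"grip":0},{"xyz":[-14.5,14,0],"roll":0.098,"grip":0},{"xyz":[-13,15.5,0],"roll":0.098,"grip":0},{"xyz":[-11.5,16.5,0],"roll":0.098,"grip":0}])

```text
time_s: 6.68
position: [0.4741, -0.2243, 0.2572]
tcp_rot: [[0.878, 0.478, 0.0], [0.478, -0.878, 0.001], [0.001, -0.0, -1.0]]
force: [1.0, 0.5, -1.6]
opening: 0.71
grasp_force: 30.0
```

move_arm(increments=[{"xyz":[-10,17.5,0],"roll":0.098,"grip":0},{"xyz":[-8,18.5,0],"roll":0.098,"grip":0},{"xyz":[-6,19,0],"roll":0.098,"grip":0},{"xyz":[-4,19.5,0],"roll":0.098,"grip":0},{"xyz":[0,0,0],"roll":0,"grip":0}])

```text
time_s: 7.1
position: [0.4747, -0.3079, 0.2574]
tcp_rot: [[0.994, 0.106, 0.002], [0.106, -0.994, -0.003], [0.002, 0.004, -1.0]]
force: [-0.7, -0.6, -1.7]
opening: 0.704
grasp_force: 30.0
```

move_arm(increments=[{"xyz":[0,0,0],"roll":0,"grip":0}])

```text
time_s: 7.18
position: [0.4741, -0.3046, 0.2569]
tcp_rot: [[0.994, 0.111, 0.0], [0.111, -0.994, 0.001], [0.0, -0.001, -1.0]]
force: [1.4, 0.9, -1.9]
opening: 0.707
grasp_force: 30.0
```

```bash
python3 - <<'E'
from h import *
s=bot.read_state(); print(s['position'],np.degrees(np.arctan2(s['tcp_rot'][1][1],s['tcp_rot'][0][1])),s['force'],s['opening'],s['joint_positions'])
plane('plaque_lean',name='r',zmin=.06)
s,im,d=shot('wrist','rw')
for l in('rack',):
    for r in bot.trace(l,'wrist')[:1]:
        P=pts('wrist',d,r['mask'],s); print(l,r['conf'],len(P),np.percentile(P,[1,50,99],axis=0).round(3).tolist())
# rack top profile along rack x, in side & scene views
th=np.radians(6.2); ex=np.array([np.cos(th),np.sin(th)]); ey=np.array([-ex[1],ex[0]])
for c in('scene','side','wrist'):
    s,im,d=shot(c); P=pts(c,d,np.ones(d.shape,bool),s); q=P[:,:2]-[.545,-.297]; a=q@ex; b=q@ey
    ok=(abs(a)<.13)&(abs(b)<.07); top=ok&(abs(P[:,2]-.055)<.005); pl=ok&(P[:,2]>.07)&(P[:,2]<.128)
    print(c,'b range',np.percentile(b[top],[1,99]).round(4),'a range',np.percentile(a[top],[.5,99.5]).round(4))
    m=top&(abs(b)<.038)
    h,_=np.histogram(a[m],np.arange(-.112,.1121,.004)); print(' top',h.tolist())
    h,_=np.histogram(a[pl],np.arange(-.112,.1121,.004)); print(' plq',h.tolist())
E
python3 -c "
import cv2,numpy as np
a=[cv2.imread(f'pics/{c}.png') for c in('rw','r_side')]
cv2.imwrite('pics/r.png',cv2.resize(np.hstack(a),(800,300)))"
```

```text
[ 0.47410575 -0.30459656  0.25690821] -83.65237820750072 [ 1.44861322  0.86361157 -1.87417313] 0.707279206251592 [-4.41039400e+01  2.32188140e+01  8.87240442e+01  4.76078266e-02
  6.80701825e+01  3.95306616e+01]
scene plaque_lean 0.8 1223 ctr [ 0.4784 -0.3031  0.2369] n [0.994 0.106 0.041] lo/hi [[0.473, -0.331, 0.177], [0.484, -0.274, 0.292]]
side plaque_lean 0.52 30 ctr [ 0.4733 -0.3009  0.2858] n [-0.99  -0.098  0.098] lo/hi [[0.467, -0.311, 0.24], [0.477, -0.281, 0.295]]
rack 0.65 11019 [[0.451, -0.346, 0.011], [0.548, -0.294, 0.056], [0.642, -0.242, 0.058]]
scene b range [-0.045   0.0491] a range [-0.0979  0.0982]
 top [0, 0, 1, 8, 9, 7, 9, 14, 7, 0, 0, 0, 2, 9, 5, 7, 6, 6, 8, 7, 1, 0, 3, 5, 9, 8, 6, 6, 7, 6, 10, 5, 0, 13, 57, 28, 41, 41, 41, 45, 39, 53, 58, 12, 0, 0, 4, 35, 45, 51, 47, 58, 43, 0, 0, 0]
 plq [0, 0, 0, 0, 0, 0, 0, 0, 0, 0, 0, 0, 0, 0, 0, 0, 0, 0, 0, 0, 3, 12, 186, 122, 0, 0, 0, 0, 0, 0, 0, 1, 4, 51, 388, 24, 0, 0, 0, 0, 0, 0, 0, 0, 0, 0, 0, 0, 0, 0, 0, 0, 0, 0, 0, 0]
side b range [-0.0459  0.0462] a range [-0.0998  0.0967]
 top [0, 0, 2, 78, 74, 71, 68, 72, 32, 0, 0, 0, 49, 55, 50, 47, 53, 49, 51, 40, 17, 4, 3, 0, 18, 23, 28, 38, 44, 47, 49, 18, 26, 6, 1, 10, 18, 21, 24, 30, 53, 47, 47, 2, 0, 0, 12, 76, 55, 67, 61, 65, 18, 0, 0, 0]
 plq [0, 0, 0, 0, 0, 0, 0, 0, 0, 0, 0, 0, 0, 0, 0, 0, 0, 0, 0, 0, 91, 27, 22, 2, 0, 0, 0, 0, 0, 0, 0, 0, 117, 23, 11, 0, 0, 0, 0, 0, 0, 0, 0, 0, 0, 0, 0, 0, 0, 0, 0, 0, 0, 0, 0, 0]
wrist b range [-0.044   0.0494] a range [-0.0945  0.0981]
 top [0, 0, 0, 0, 163, 218, 209, 243, 250, 0, 0, 0, 19, 199, 259, 206, 266, 208, 203, 8, 3, 0, 0, 12, 203, 256, 216, 266, 213, 271, 242, 171, 32, 0, 0, 3, 201, 235, 248, 245, 240, 245, 235, 3, 0, 0, 0, 234, 252, 218, 249, 224, 128, 0, 0, 0]
 plq [0, 0, 0, 0, 0, 0, 0, 0, 0, 0, 0, 0, 0, 0, 0, 0, 0, 0, 0, 0, 0, 0, 0, 227, 0, 0, 0, 0, 0, 0, 0, 0, 174, 0, 0, 0, 0, 0, 0, 0, 0, 0, 0, 0, 0, 0, 0, 0, 0, 0, 0, 0, 0, 0, 0, 0]
```

View pics/r.png

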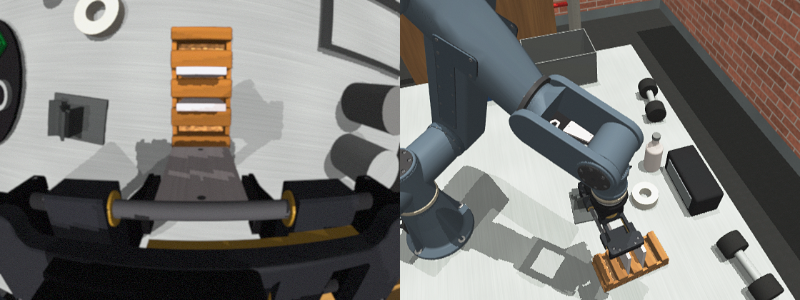

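The wrist view (left) shows the empty slots at the rack's two ends, (200,40) and (200,130), and the held plaque square above the near one. I'll shift 1 mm and lower it.

move_arm(increments=[{"xyz":[-1,0,22],"roll":0,"grip":0},{"xyz":[0,0,22],"roll":0,"grip":0},{"xyz":[0,0,22],"roll":0,"grip":0},{"xyz":[0,0,22],"roll":0,"grip":0},{"xyz":[0,0,16],"roll":0,"grip":0}])

```text
time_s: 8.05
position: [0.4726, -0.3045, 0.1507]
tcp_rot: [[0.994, 0.111, -0.001], [0.111, -0.994, 0.001], [-0.001, -0.002, -1.0]]
force: [0.1, 0.5, -1.2]
opening: 0.71
grasp_force: 30.0
```

move_arm(increments=[{"xyz":[0,0,3],"roll":0,"grip":0},{"xyz":[0,0,3],"roll":0,"grip":0},{"xyz":[0,0,3],"roll":0,"grip":0},{"xyz":[0,0,3],"roll":0,"grip":0}])

```text
time_s: 8.38
position: [0.474, -0.3058, 0.1413]
tcp_rot: [[0.994, 0.111, 0.002], [0.111, -0.994, -0.002], [0.002, 0.002, -1.0]]
force: [0.6, 0.5, -2.3]
opening: 0.711
grasp_force: 30.0
```

move_arm(increments=[{"xyz":[0,0,6],"roll":0,"grip":0},{"xyz":[0,0,6],"roll":0,"grip":0},{"xyz":[0,0,6],"roll":0,"grip":0},{"xyz":[0,0,6],"roll":0,"grip":0}])

```text
time_s: 8.72
position: [0.4732, -0.3051, 0.116]
tcp_rot: [[0.994, 0.111, 0.0], [0.111, -0.994, -0.0], [0.0, 0.0, -1.0]]
force: [0.1, -1.2, -1.3]
opening: 0.711
grasp_force: 30.0
```

move_arm(increments=[{"xyz":[0,0,5],"roll":0,"grip":0},{"xyz":[0,0,5],"roll":0,"grip":0},{"xyz":[0,0,3],"roll":0,"grip":0},{"xyz":[0,0,2],"roll":0,"grip":0}])

```text
time_s: 9.05
position: [0.473, -0.305, 0.1007]
tcp_rot: [[0.994, 0.111, -0.001], [0.111, -0.994, 0.001], [-0.001, -0.001, -1.0]]
force: [0.1, -0.1, -1.5]
opening: 0.712
grasp_force: 30.0
```

move_arm(increments=[{"xyz":[0,0,1],"roll":0,"grip":0},{"xyz":[0,0,0],"roll":0,"grip":100},{"xyz":[0,0,0],"roll":0,"grip":100},{"xyz":[0,0,0],"roll":0,"grip":100},{"xyz":[0,0,0],"roll":0,"grip":100}])

```text
time_s: 9.47
position: [0.4735, -0.3054, 0.1009]
tcp_rot: [[0.994, 0.111, 0.001], [0.111, -0.994, -0.001], [0.001, 0.001, -1.0]]
force: [-0.5, -0.1, -0.3]
opening: 0.924
grasp_force: 0.0
```

move_arm(increments=[{"xyz":[0,0,-30],"roll":0,"grip":100},{"xyz":[0,0,-40],"roll":0,"grip":100},{"xyz":[0,0,-40],"roll":0,"grip":100},{"xyz":[0,0,-30],"roll":0,"grip":100}])

```text
time_s: 9.8
position: [0.4739, -0.3057, 0.2437]
tcp_rot: [[0.994, 0.111, 0.003], [0.111, -0.994, -0.003], [0.002, 0.003, -1.0]]
force: [0.7, -1.6, 1.0]
opening: 0.997
grasp_force: 0.0
```

```bash
python3 - <<'E'
from h import *
s=bot.read_state(); print(s['position'])
plane('plaque_lean',cams=('scene',),zmin=.06)
# flat plaque length dir 133.3deg, width 43.3; centre (.5355,.251)
plan([(.5355,.251,.23,43.3,24)],100)
E
```

```text
[ 0.47385193 -0.30570742  0.24369765]
scene plaque_lean 0.84 315 ctr [ 0.481  -0.3055  0.1127] n [0.994 0.11  0.004] lo/hi [[0.472, -0.332, 0.074], [0.486, -0.275, 0.132]]
[{"xyz": [5.0, -22.9, 0.7], "roll": -0.0923, "grip": 100}, {"xyz": [7.1, -22.3, 0.7], "roll": -0.0923, "grip": 100}, {"xyz": [9.1, -21.6, 0.7], "roll": -0.0923, "grip": 100}, {"xyz": [11.1, -20.6, 0.7], "roll": -0.0923, "grip": 100}, {"xyz": [12.9, -19.5, 0.7], "roll": -0.0923, "grip": 100}]
[{"xyz": [14.7, -18.2, 0.7], "roll": -0.0923, "grip": 100}, {"xyz": [16.3, -16.8, 0.7], "roll": -0.0923, "grip": 100}, {"xyz": [17.8, -15.2, 0.7], "roll": -0.0923, "grip": 100}, {"xyz": [19.1, -13.5, 0.7], "roll": -0.0923, "grip": 100}, {"xyz": [20.3, -11.7, 0.7], "roll": -0.0923, "grip": 100}]
[{"xyz": [21.3, -9.8, 0.7], "roll": -0.0923, "grip": 100}, {"xyz": [22.1, -7.8, 0.7], "roll": -0.0923, "grip": 100}, {"xyz": [22.7, -5.7, 0.7], "roll": -0.0923, "grip": 100}, {"xyz": [23.1, -3.6, 0.7], "roll": -0.0923, "grip": 100}, {"xyz": [23.4, -1.4, 0.7], "roll": -0.0923, "grip": 100}]
[{"xyz": [23.4, 0.7, 0.7], "roll": -0.0923, "grip": 100}, {"xyz": [23.2, 2.9, 0.7], "roll": -0.0923, "grip": 100}, {"xyz": [22.9, 5.0, 0.7], "roll": -0.0923, "grip": 100}, {"xyz": [22.3, 7.1, 0.7], "roll": -0.0923, "grip": 100}, {"xyz": [21.6, 9.1, 0.7], "roll": -0.0923, "grip": 100}]
[{"xyz": [20.6, 11.1, 0.7], "roll": -0.0923, "grip": 100}, {"xyz": [19.5, 12.9, 0.7], "roll": -0.0923, "grip": 100}, {"xyz": [18.3, 14.7, 0.7], "roll": -0.0923, "grip": 100}, {"xyz": [16.8, 16.3, 0.7], "roll": -0.0923, "grip": 100}]
```

plaque_lean stands upright with its top at about 0.13 m. Next I'll go to the flat plaque.

move_arm(increments=[{"xyz":[5,-23,0.7],"roll":-0.0923,"grip":100},{"xyz":[7,-22.3,0.7],"roll":-0.0923,"grip":100},{"xyz":[9,-21.5,0.7],"roll":-0.0923,"grip":100},{"xyz":[11,-20.5,0.7],"roll":-0.0923,"grip":100},{"xyz":[13,-19.5,0.7],"roll":-0.0923,"grip":100}])

```text
time_s: 10.32
position: [0.4847, -0.1875, 0.2363]
tcp_rot: [[0.838, 0.545, -0.001], [0.545, -0.838, 0.001], [-0.0, -0.001, -1.0]]
force: [-0.4, 0.5, -0.3]
opening: 1.005
grasp_force: 0.0
```

move_arm(increments=[{"xyz":[14.7,-18.2,0.7],"roll":-0.0923,"grip":100},{"xyz":[16.3,-16.8,0.7],"roll":-0.0923,"grip":100},{"xyz":[17.8,-15.2,0.7],"roll":-0.0923,"grip":100},{"xyz":[19,-13.5,0.7],"roll":-0.0923,"grip":100},{"xyz":[20.3,-11.7,0.7],"roll":-0.0923,"grip":100}])

```text
time_s: 10.73
position: [0.4972, -0.0713, 0.2328]
tcp_rot: [[0.508, 0.862, -0.001], [0.862, -0.508, 0.0], [-0.0, -0.001, -1.0]]
force: [0.2, -0.4, 0.1]
opening: 1.001
grasp_force: 0.0
```

move_arm(increments=[{"xyz":[21.3,-9.8,0.7],"roll":-0.0923,"grip":100},{"xyz":[22,-7.8,0.7],"roll":-0.0923,"grip":100},{"xyz":[22.7,-5.7,0.7],"roll":-0.0923,"grip":100},{"xyz":[23,-3.6,0.7],"roll":-0.0923,"grip":100},{"xyz":[23.4,-1.4,0.7],"roll":-0.0923,"grip":100}])

```text
time_s: 11.15
position: [0.5094, 0.0449, 0.2292]
tcp_rot: [[0.071, 0.997, -0.001], [0.997, -0.071, 0.0], [0.0, -0.001, -1.0]]
force: [0.1, 0.2, 0.3]
opening: 1.0
grasp_force: 0.0
```

move_arm(increments=[{"xyz":[23.4,0.7,0.7],"roll":-0.0923,"grip":100},{"xyz":[23.2,3,0.7],"roll":-0.0923,"grip":100},{"xyz":[23,5,0.7],"roll":-0.0923,"grip":100},{"xyz":[22.3,7,0.7],"roll":-0.0923,"grip":100},{"xyz":[21.6,9,0.7],"roll":-0.0923,"grip":100}])

```text
time_s: 11.57
position: [0.5217, 0.1613, 0.2257]
tcp_rot: [[-0.381, 0.925, -0.001], [0.925, 0.381, -0.0], [0.0, -0.001, -1.0]]
force: [0.4, 0.4, -0.4]
opening: 1.001
grasp_force: 0.0
```

move_arm(increments=[{"xyz":[20.6,11,0.7],"roll":-0.0923,"grip":100},{"xyz":[19.5,13,0.7],"roll":-0.0923,"grip":100},{"xyz":[18.3,14.7,0.7],"roll":-0.0923,"grip":100},{"xyz":[16.8,16.3,0.7],"roll":-0.0923,"grip":100},{"xyz":[0,0,0],"roll":0,"grip":85}])

```text
time_s: 11.98
position: [0.5321, 0.257, 0.2228]
tcp_rot: [[-0.69, 0.724, 0.0], [0.724, 0.69, 0.002], [0.001, 0.001, -1.0]]
force: [0.3, 0.3, -0.5]
opening: 0.97
grasp_force: 0.0
```

move_arm(increments=[{"xyz":[0,0,0],"roll":0,"grip":90},{"xyz":[0,0,0],"roll":0,"grip":90}])

```text
time_s: 12.15
position: [0.5316, 0.2528, 0.2229]
tcp_rot: [[-0.685, 0.729, -0.001], [0.729, 0.685, -0.001], [0.0, -0.002, -1.0]]
force: [0.3, 0.5, 0.1]
opening: 0.916
grasp_force: 0.0
```

```bash
python3 - <<'E'
from h import *
s,im,d=shot('wrist','f'); print(s['position'],np.degrees(np.arctan2(s['tcp_rot'][1][1],s['tcp_rot'][0][1])),s['opening'],s['time_s'])
for l in('plaque_flat','mug','grip_ring','carabiner','case'):
    for r in bot.trace(l,'wrist')[:2]:
        P=pts('wrist',d,cv2.erode(r['mask'].astype(np.uint8),np.ones((3,3)))>0,s)
        if l=='plaque_flat': P=P[abs(P[:,2]-.036)<.006]
        if len(P)>20: print(l,round(r['conf'],2),len(P),np.percentile(P[:,2],[2,98]).round(3),[np.round(v,1) for v in cv2.minAreaRect((P[:,:2]*1000).astype(np.float32))])
E
```

```text
[0.531642   0.25275034 0.22292073] 43.22814393344104 0.9155560624603006 12.15
plaque_flat 0.8 5512 [0.036 0.039] [array([534.8, 254.2]), array([ 59.9, 117.5]), np.float64(43.4)]
mug 0.58 5647 [0.031 0.113] [array([560.5, 386.4]), array([92.3, 69.3]), np.float64(46.6)]
grip_ring 0.8 917 [0.035 0.047] [array([513.8, 151. ]), array([63.8, 56.4]), np.float64(8.0)]
carabiner 0.71 1445 [0.035 0.043] [array([434.1, 305.3]), array([92.5, 44. ]), np.float64(48.5)]
case 0.91 952 [0.036 0.055] [array([634. , 189.2]), array([79.7, 51.9]), np.float64(51.4)]
```

View pics/f.png

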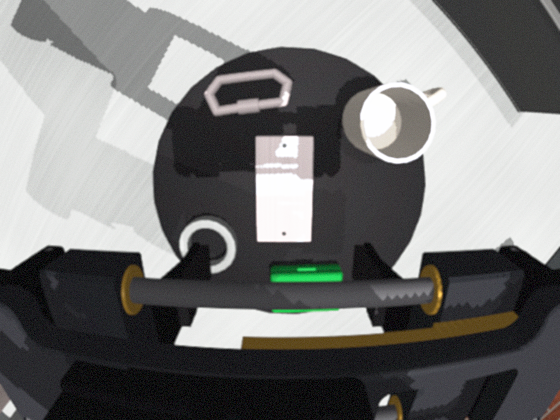

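The wrist view shows the flat plaque at (285,190), the case at (305,285), the ring at (208,243) and the mug at (395,120), near its upper-right corner. I'll grip slightly off centre, toward the case. To make that end the lower one, I'll turn the tool half round first.

move_arm(increments=[{"xyz":[0,0,0],"roll":0.12,"grip":90},{"xyz":[0,0,0],"roll":0.12,"grip":90},{"xyz":[0,0,0],"roll":0.12,"grip":90},{"xyz":[0,0,0],"roll":0.12,"grip":90},{"xyz":[0,0,0],"roll":0.12,"grip":90}])

```text
time_s: 12.87
position: [0.5323, 0.2528, 0.2237]
tcp_rot: [[-0.148, 0.989, 0.0], [0.989, 0.148, -0.0], [-0.0, 0.0, -1.0]]
force: [-0.1, 0.1, 0.0]
opening: 0.899
grasp_force: 0.0
```

move_arm(increments=[{"xyz":[0,0,0],"roll":0.12,"grip":90},{"xyz":[0,0,0],"roll":0.12,"grip":90},{"xyz":[0,0,0],"roll":0.12,"grip":90},{"xyz":[0,0,0],"roll":0.12,"grip":90},{"xyz":[0,0,0],"roll":0.12,"grip":90}])

```text
time_s: 13.28
position: [0.5324, 0.2529, 0.2237]
tcp_rot: [[0.436, 0.9, 0.0], [0.9, -0.436, 0.0], [0.0, 0.0, -1.0]]
force: [-0.4, -0.6, 0.6]
opening: 0.903
grasp_force: 0.0
```

move_arm(increments=[{"xyz":[0,0,0],"roll":0.12,"grip":90},{"xyz":[0,0,0],"roll":0.12,"grip":90},{"xyz":[0,0,0],"roll":0.12,"grip":90},{"xyz":[0,0,0],"roll":0.12,"grip":90},{"xyz":[0,0,0],"roll":0.12,"grip":90}])

```text
time_s: 13.7
position: [0.5324, 0.2529, 0.2237]
tcp_rot: [[0.868, 0.496, 0.0], [0.496, -0.868, -0.0], [0.0, 0.0, -1.0]]
force: [0.8, -1.1, -0.1]
opening: 0.895
grasp_force: 0.0
```

move_arm(increments=[{"xyz":[0,0,0],"roll":0.12,"grip":90},{"xyz":[0,0,0],"roll":0.12,"grip":90},{"xyz":[0,0,0],"roll":0.12,"grip":90},{"xyz":[0,0,0],"roll":0.12,"grip":90},{"xyz":[0,0,0],"roll":0.12,"grip":90}])

```text
time_s: 14.12
position: [0.5324, 0.2529, 0.2237]
tcp_rot: [[0.997, -0.081, 0.0], [-0.081, -0.997, -0.0], [0.0, -0.0, -1.0]]
force: [-0.1, 0.1, 0.3]
opening: 0.902
grasp_force: 0.0
```

move_arm(increments=[{"xyz":[0,0,0],"roll":0.12,"grip":90},{"xyz":[0,0,0],"roll":0.12,"grip":90},{"xyz":[0,0,0],"roll":0.12,"grip":90},{"xyz":[0,0,0],"roll":0.12,"grip":90},{"xyz":[0,0,0],"roll":0.12,"grip":90}])

```text
time_s: 14.53
position: [0.5324, 0.2529, 0.2237]
tcp_rot: [[0.777, -0.629, 0.0], [-0.629, -0.777, -0.0], [0.0, -0.0, -1.0]]
force: [0.3, 0.4, 0.2]
opening: 0.896
grasp_force: 0.0
```

move_arm(increments=[{"xyz":[0,0,0],"roll":0.12,"grip":90},{"xyz":[0,0,0],"roll":0.02,"grip":90},{"xyz":[0,0,0],"roll":0,"grip":90},{"xyz":[0,0,0],"roll":0,"grip":90}])

```text
time_s: 14.87
position: [0.5324, 0.2531, 0.2236]
tcp_rot: [[0.688, -0.726, 0.0], [-0.726, -0.688, 0.0], [0.0, -0.0, -1.0]]
force: [-0.5, -0.3, -0.5]
opening: 0.899
grasp_force: 0.0
```

```bash
python3 - <<'E'
from h import *
s=bot.read_state(); print(s['joint_positions'],s['position'],np.degrees(np.arctan2(s['tcp_rot'][1][1],s['tcp_rot'][0][1])),s['opening'])
plan([(.5432,.2438,.16,-136.7,3),(.5432,.2438,.05,-136.7,5),(.5432,.2438,.0285,-136.7,2)],90)
E
```

```text
[ 1.45735003e+01  2.73955063e+01  8.72740976e+01 -1.34429651e-03
  6.53255949e+01  1.51098175e+02] [0.53235357 0.25308818 0.22361889] -136.52411365689838 0.8987360338411046
[{"xyz": [4.7, -0.5, 21.2], "roll": 0.001, "grip": 90}, {"xyz": [4.7, -0.5, 21.2], "roll": 0.001, "grip": 90}, {"xyz": [4.7, -0.5, 21.2], "roll": 0.001, "grip": 90}, {"xyz": [0.0, 0.0, 22.0], "roll": 0.0, "grip": 90}, {"xyz": [0.0, 0.0, 22.0], "roll": 0.0, "grip": 90}]
[{"xyz": [0.0, 0.0, 22.0], "roll": 0.0, "grip": 90}, {"xyz": [0.0, 0.0, 22.0], "roll": 0.0, "grip": 90}, {"xyz": [0.0, 0.0, 22.0], "roll": 0.0, "grip": 90}, {"xyz": [0.0, 0.0, 10.8], "roll": 0.0, "grip": 90}, {"xyz": [0.0, 0.0, 10.8], "roll": 0.0, "grip": 90}]
```

move_arm(increments=[{"xyz":[4.7,-0.5,21],"roll":0,"grip":90},{"xyz":[4.7,-0.5,21],"roll":0,"grip":90},{"xyz":[4.7,-0.5,21],"roll":0,"grip":90},{"xyz":[0,0,22],"roll":0,"grip":90},{"xyz":[0,0,22],"roll":0,"grip":90}])

```text
time_s: 15.28
position: [0.5436, 0.2439, 0.1159]
tcp_rot: [[0.688, -0.726, 0.001], [-0.726, -0.688, 0.0], [0.001, -0.001, -1.0]]
force: [0.6, 0.0, -0.7]
opening: 0.901
grasp_force: 0.0
```

move_arm(increments=[{"xyz":[0,0,22],"roll":0,"grip":90},{"xyz":[0,0,22],"roll":0,"grip":90},{"xyz":[0,0,22],"roll":0,"grip":90},{"xyz":[0,0,8],"roll":0,"grip":90},{"xyz":[0,0,0],"roll":0,"grip":90}])

```text
time_s: 15.7
position: [0.5415, 0.2436, 0.0405]
tcp_rot: [[0.687, -0.726, -0.005], [-0.726, -0.687, -0.001], [-0.002, 0.004, -1.0]]
force: [-0.0, -0.7, -0.9]
opening: 0.903
grasp_force: 0.0
```

```bash
python3 - <<'E'
from h import *
s,im,d=shot('wrist','g'); print(s['position'],s['force'],s['opening'])
plan([(.5432,.2438,.0285,-136.7,3)],90)
E
```

```text
[0.54147017 0.24362027 0.04045348] [-0.03423769 -0.65645831 -0.89006706] 0.9026684623716112
[{"xyz": [0.2, -0.1, 4.5], "roll": 0.0006, "grip": 90}, {"xyz": [0.2, -0.1, 4.5], "roll": 0.0006, "grip": 90}, {"xyz": [0.2, -0.1, 4.5], "roll": 0.0006, "grip": 90}]
```

View pics/g.png

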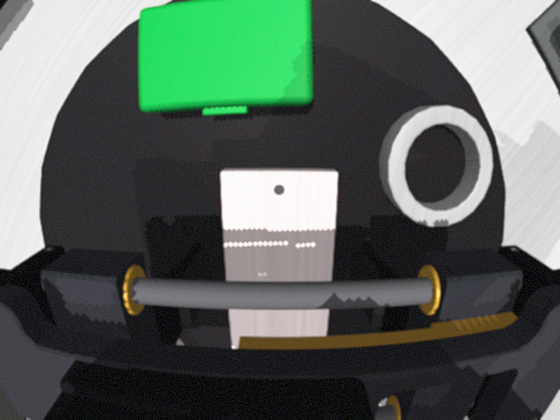

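The plaque, at (280,250), is centred between the fingers. The case and ring are both clear. I'll go down the last bit and close.

move_arm(increments=[{"xyz":[0,0,7],"roll":0,"grip":90},{"xyz":[0,0,5],"roll":0,"grip":90},{"xyz":[0,0,0],"roll":0,"grip":0},{"xyz":[0,0,0],"roll":0,"grip":0},{"xyz":[0,0,0],"roll":0,"grip":0}])

```text
time_s: 16.17
position: [0.5434, 0.2442, 0.0311]
tcp_rot: [[0.687, -0.727, 0.001], [-0.727, -0.687, 0.0], [0.001, -0.001, -1.0]]
force: [0.2, -0.7, 0.4]
opening: 0.751
grasp_force: 0.0
```

move_arm(increments=[{"xyz":[0,0,0],"roll":0,"grip":0},{"xyz":[0,0,0],"roll":0,"grip":0}])

```text
time_s: 16.33
position: [0.5434, 0.2442, 0.0311]
tcp_rot: [[0.687, -0.727, 0.001], [-0.727, -0.687, 0.0], [0.001, -0.001, -1.0]]
force: [0.5, 0.7, 1.6]
opening: 0.707
grasp_force: 30.0
```

```bash
python3 - <<'E'
from h import *
s=bot.read_state(); print(s['position'],s['opening'])
# easel: origin (.468,-.0564), ex=(-.085,-.996); start grip above at easel x=-12
e=np.array([.468,-.0564]); ex=np.array([-.085,-.9964]); p=e+ex*-.012; print(p)
plan([(.5432,.2438,.20,-136.7,6),(p[0],p[1],.20,-4.9,20)],0)
E
```

```text
[0.54340168 0.24420684 0.03112425] 0.7066956045075482
[ 0.46902   -0.0444432]
[{"xyz": [0.0, 0.1, -28.1], "roll": 0.0002, "grip": 0}, {"xyz": [0.0, 0.1, -28.1], "roll": 0.0002, "grip": 0}, {"xyz": [0.0, 0.1, -28.1], "roll": 0.0002, "grip": 0}, {"xyz": [0.0, 0.1, -28.1], "roll": 0.0002, "grip": 0}, {"xyz": [0.0, 0.1, -28.1], "roll": 0.0002, "grip": 0}]
[{"xyz": [0.0, 0.1, -28.1], "roll": 0.0002, "grip": 0}, {"xyz": [7.9, 12.6, -0.0], "roll": -0.115, "grip": 0}, {"xyz": [6.4, 13.4, -0.0], "roll": -0.115, "grip": 0}, {"xyz": [4.9, 14.1, -0.0], "roll": -0.115, "grip": 0}, {"xyz": [3.2, 14.5, -0.0], "roll": -0.115, "grip": 0}]
[{"xyz": [1.5, 14.8, -0.0], "roll": -0.115, "grip": 0}, {"xyz": [-0.2, 14.9, -0.0], "roll": -0.115, "grip": 0}, {"xyz": [-1.9, 14.8, -0.0], "roll": -0.115, "grip": 0}, {"xyz": [-3.6, 14.4, -0.0], "roll": -0.115, "grip": 0}, {"xyz": [-5.2, 13.9, -0.0], "roll": -0.115, "grip": 0}]
[{"xyz": [-6.8, 13.3, -0.0], "roll": -0.115, "grip": 0}, {"xyz": [-8.2, 12.4, -0.0], "roll": -0.115, "grip": 0}, {"xyz": [-9.6, 11.4, -0.0], "roll": -0.115, "grip": 0}, {"xyz": [-10.9, 10.2, -0.0], "roll": -0.115, "grip": 0}, {"xyz": [-11.9, 8.9, -0.0], "roll": -0.115, "grip": 0}]
[{"xyz": [-12.9, 7.4, -0.0], "roll": -0.115, "grip": 0}, {"xyz": [-13.7, 5.9, -0.0], "roll": -0.115, "grip": 0}, {"xyz": [-14.2, 4.3, -0.0], "roll": -0.115, "grip": 0}, {"xyz": [-14.6, 2.6, -0.0], "roll": -0.115, "grip": 0}, {"xyz": [-14.9, 0.9, -0.0], "roll": -0.115, "grip": 0}]
[{"xyz": [-14.9, -0.8, -0.0], "roll": -0.115, "grip": 0}]
```

move_arm(increments=[{"xyz":[0,0,0],"roll":0,"grip":78},{"xyz":[0,0,0],"roll":0,"grip":78},{"xyz":[0,0,3],"roll":0,"grip":78},{"xyz":[0,0,0],"roll":0,"grip":78},{"xyz":[0,0,0],"roll":0,"grip":0}])

```text
time_s: 16.75
position: [0.5428, 0.244, 0.0272]
tcp_rot: [[0.687, -0.727, -0.001], [-0.727, -0.687, -0.0], [-0.0, 0.001, -1.0]]
force: [-0.1, 0.7, -0.8]
opening: 0.757
grasp_force: 0.0
```

move_arm(increments=[{"xyz":[0,0,0],"roll":0,"grip":0},{"xyz":[0,0,0],"roll":0,"grip":0},{"xyz":[0,0,0],"roll":0,"grip":0}])

```text
time_s: 17.0
position: [0.5429, 0.2441, 0.0274]
tcp_rot: [[0.687, -0.727, -0.0], [-0.727, -0.687, -0.0], [-0.0, 0.0, -1.0]]
force: [0.3, 0.6, -1.0]
opening: 0.708
grasp_force: 30.0
```

Gripped at z 0.027. Next I'll lift it and carry it over the easel.

move_arm(increments=[{"xyz":[0,0,-15],"roll":0,"grip":0},{"xyz":[0,0,-25],"roll":0,"grip":0},{"xyz":[0,0,-34],"roll":0,"grip":0},{"xyz":[0,0,-34],"roll":0,"grip":0},{"xyz":[0,0,-34],"roll":0,"grip":0}])

```text
time_s: 17.42
position: [0.5423, 0.2439, 0.1704]
tcp_rot: [[0.687, -0.727, -0.002], [-0.727, -0.687, -0.0], [-0.001, 0.002, -1.0]]
force: [-0.3, 0.7, -1.8]
opening: 0.709
grasp_force: 30.0
```

move_arm(increments=[{"xyz":[0,0,-30],"roll":0,"grip":0},{"xyz":[8,12.5,0],"roll":-0.115,"grip":0},{"xyz":[6.4,13.4,0],"roll":-0.115,"grip":0},{"xyz":[5,14,0],"roll":-0.115,"grip":0},{"xyz":[3.2,14.5,0],"roll":-0.115,"grip":0}])

```text
time_s: 17.83
position: [0.5278, 0.186, 0.1997]
tcp_rot: [[0.94, -0.341, -0.0], [-0.341, -0.94, -0.0], [-0.0, 0.0, -1.0]]
force: [0.8, -0.9, -1.2]
opening: 0.706
grasp_force: 30.0
```

move_arm(increments=[{"xyz":[1.5,14.8,0],"roll":-0.115,"grip":0},{"xyz":[-0.2,14.9,0],"roll":-0.115,"grip":0},{"xyz":[-1.9,14.8,0],"roll":-0.115,"grip":0},{"xyz":[-3.6,14.4,0],"roll":-0.115,"grip":0},{"xyz":[-5.2,13.9,0],"roll":-0.115,"grip":0}])

```text
time_s: 18.25
position: [0.5092, 0.1138, 0.1994]
tcp_rot: [[0.974, 0.225, -0.001], [0.225, -0.974, -0.0], [-0.001, -0.0, -1.0]]
force: [0.2, -0.1, -1.4]
opening: 0.704
grasp_force: 30.0
```

move_arm(increments=[{"xyz":[-6.8,13.3,0],"roll":-0.115,"grip":0},{"xyz":[-8.2,12.4,0],"roll":-0.115,"grip":0},{"xyz":[-9.6,11.4,0],"roll":-0.115,"grip":0},{"xyz":[-10.9,10.2,0],"roll":-0.115,"grip":0},{"xyz":[-12,9,0],"roll":-0.115,"grip":0}])

```text
time_s: 18.67
position: [0.4908, 0.0416, 0.1994]
tcp_rot: [[0.695, 0.719, -0.001], [0.719, -0.695, 0.0], [-0.0, -0.001, -1.0]]
force: [-0.2, -0.9, -2.3]
opening: 0.706
grasp_force: 30.0
```

move_arm(increments=[{"xyz":[-13,7.4,0],"roll":-0.115,"grip":0},{"xyz":[-13.7,6,0],"roll":-0.115,"grip":0},{"xyz":[-14.2,4.3,0],"roll":-0.115,"grip":0},{"xyz":[-14.6,2.6,0],"roll":-0.115,"grip":0},{"xyz":[-14.9,1,0],"roll":-0.115,"grip":0}])

```text
time_s: 19.08
position: [0.4723, -0.0305, 0.1994]
tcp_rot: [[0.193, 0.981, -0.001], [0.981, -0.193, 0.0], [0.0, -0.001, -1.0]]
force: [-0.2, 0.3, -1.1]
opening: 0.713
grasp_force: 30.0
```

move_arm(increments=[{"xyz":[-15,-0.8,0],"roll":-0.115,"grip":0},{"xyz":[0,0,0],"roll":0,"grip":0},{"xyz":[0,0,0],"roll":0,"grip":0}])

```text
time_s: 19.33
position: [0.4689, -0.0448, 0.1995]
tcp_rot: [[0.089, 0.996, -0.0], [0.996, -0.089, 0.001], [0.001, -0.0, -1.0]]
force: [1.1, -0.2, -1.0]
opening: 0.706
grasp_force: 30.0
```

```bash
python3 - <<'E'
from h import *
s=bot.read_state(); print(s['position'],np.degrees(np.arctan2(s['tcp_rot'][1][1],s['tcp_rot'][0][1])),s['force'],s['opening'],s['joint_positions'])
plane('plaque_flat',name='k',zmin=.1)
plan([(.469,-.0444,.12,-4.9,4),(.469,-.0444,.098,-4.9,3)],0)
E
```

```text
[ 0.46887341 -0.04478746  0.19948852] -5.09942916093061 [ 1.11956775 -0.18057737 -0.95099499] 0.705671200204525 [-1.91046337e+01  2.04203155e+01  1.05067601e+02  3.19933668e-02
  5.45395609e+01 -1.40237658e+01]
scene plaque_flat 0.89 426 ctr [ 0.4734 -0.0767  0.2084] n [-0.028 -0.001 -1.   ] lo/hi [[0.439, -0.114, 0.2], [0.501, -0.004, 0.211]]
side plaque_flat 0.67 1100 ctr [ 0.4669 -0.0678  0.2079] n [ 0.002 -0.004  1.   ] lo/hi [[0.437, -0.115, 0.204], [0.496, -0.002, 0.211]]
[{"xyz": [-0.1, -0.0, 19.9], "roll": 0.0001, "grip": 0}, {"xyz": [-0.1, -0.0, 19.9], "roll": 0.0001, "grip": 0}, {"xyz": [-0.1, -0.0, 19.9], "roll": 0.0001, "grip": 0}, {"xyz": [-0.1, -0.0, 19.9], "roll": 0.0001, "grip": 0}, {"xyz": [0.0, 0.0, 7.3], "roll": -0.0, "grip": 0}]
[{"xyz": [0.0, 0.0, 7.3], "roll": -0.0, "grip": 0}, {"xyz": [0.0, 0.0, 7.3], "roll": -0.0, "grip": 0}]
```

move_arm(increments=[{"xyz":[0,0,24],"roll":0,"grip":0},{"xyz":[0,0,24],"roll":0,"grip":0},{"xyz":[0,0,24],"roll":0,"grip":0},{"xyz":[0,0,24],"roll":0,"grip":0},{"xyz":[0,0,10],"roll":0,"grip":0}])

```text
time_s: 19.95
position: [0.4679, -0.0434, 0.0912]
tcp_rot: [[0.085, 0.996, -0.004], [0.996, -0.085, 0.001], [0.001, -0.004, -1.0]]
force: [0.4, 0.4, -0.5]
opening: 0.704
grasp_force: 30.0
```

move_arm(increments=[{"xyz":[0,0,4],"roll":0,"grip":0},{"xyz":[0,0,3],"roll":0,"grip":0},{"xyz":[-0.5,0,3],"roll":0,"grip":0},{"xyz":[-1,0,3],"roll":0,"grip":0},{"xyz":[-1,0,2],"roll":0,"grip":0}])

```text
time_s: 20.37
position: [0.4689, -0.0452, 0.0799]
tcp_rot: [[0.086, 0.996, 0.001], [0.996, -0.086, 0.002], [0.002, 0.0, -1.0]]
force: [-0.1, 8.7, 8.7]
opening: 0.704
grasp_force: 30.0
```

```bash
python3 - <<'E'
from h import *
s=bot.read_state(); print(s['position'],s['force'],s['opening'])
plane('plaque_flat',cams=('side',),zmin=.05)
E
```

```text
[ 0.46891164 -0.04522102  0.07988382] [-0.11248323  8.69808215  8.67987089] 0.7036228775696871
side plaque_flat 0.79 681 ctr [ 0.4663 -0.0746  0.096 ] n [-0.019 -0.215 -0.977] lo/hi [[0.439, -0.114, 0.085], [0.494, -0.033, 0.105]]
```

It tilts the right way, 12° so far. I'll keep going.

move_arm(increments=[{"xyz":[-1.5,0,2.5],"roll":0,"grip":0},{"xyz":[-1.5,0,2.5],"roll":0,"grip":0},{"xyz":[-1.7,0,1.2],"roll":0,"grip":0},{"xyz":[-1.7,0,1],"roll":0,"grip":0},{"xyz":[-1.5,0,1.5],"roll":0,"grip":0}])

```text
time_s: 20.88
position: [0.4684, -0.0519, 0.0715]
tcp_rot: [[0.087, 0.996, 0.001], [0.996, -0.087, 0.004], [0.004, 0.001, -1.0]]
force: [0.5, 13.8, 7.6]
opening: 0.712
grasp_force: 30.0
```

```bash
python3 - <<'E'
from h import *
s=bot.read_state(); print(s['position'],s['force'],s['opening'])
plane('plaque_flat',cams=('side',),zmin=.05,name='t')
E
```

```text
[ 0.46844076 -0.05185918  0.07153902] [ 0.48087067 13.79665898  7.59891539] 0.7122015618541502
side plaque_flat 0.84 473 ctr [ 0.4665 -0.0752  0.0993] n [-0.046 -0.511 -0.858] lo/hi [[0.436, -0.111, 0.075], [0.495, -0.036, 0.119]]
```

move_arm(increments=[{"xyz":[-1.5,0,0],"roll":0,"grip":0},{"xyz":[-1.5,0,-0.5],"roll":0,"grip":0},{"xyz":[-1.5,0,-0.5],"roll":0,"grip":0},{"xyz":[-1.5,0,-0.5],"roll":0,"grip":0}])

```text
time_s: 21.32
position: [0.4677, -0.056, 0.0732]
tcp_rot: [[0.089, 0.996, 0.001], [0.996, -0.089, 0.007], [0.007, 0.0, -1.0]]
force: [3.3, 24.6, 11.5]
opening: 0.705
grasp_force: 30.0
```

```bash
python3 - <<'E'
from h import *
s=bot.read_state(); print(s['position'],s['force'],s['opening'])
plane('plaque_flat',cams=('side',),zmin=.05,name='t')
E
```

```text
[ 0.46771694 -0.05596516  0.07315991] [ 3.25734351 24.62951366 11.47375425] 0.7049111145771678
side plaque_flat 0.67 407 ctr [ 0.4643 -0.0805  0.103 ] n [-0.051 -0.526 -0.849] lo/hi [[0.437, -0.112, 0.08], [0.492, -0.044, 0.121]]
```

The tilt has stalled at 32°, but the plaque's centre is already on the low side of the back's top edge. I'll ease off and let it drop onto the easel.

move_arm(increments=[{"xyz":[2,0,-0.5],"roll":0,"grip":0},{"xyz":[0,0,0],"roll":0,"grip":100},{"xyz":[0,0,0],"roll":0,"grip":100},{"xyz":[0,0,0],"roll":0,"grip":100},{"xyz":[0,0,0],"roll":0,"grip":100}])

```text
time_s: 21.83
position: [0.4688, -0.0594, 0.0723]
tcp_rot: [[0.085, 0.996, 0.002], [0.996, -0.085, -0.001], [-0.001, 0.002, -1.0]]
force: [0.3, 0.8, 0.1]
opening: 0.924
grasp_force: 0.0
```

```bash
python3 - <<'E'
from h import *
s=bot.read_state(); print(s['position'],s['force'],s['opening'])
plane('plaque_flat',zmin=.04,name='u')
E
python3 -c "
import cv2,numpy as np
a=[cv2.imread(f'pics/{c}.png')[150:360,150:430] for c in('u_scene','u_side')]
cv2.imwrite('pics/u.png',cv2.resize(np.hstack(a),(800,300)))"
```

```text
[ 0.4687682  -0.05942353  0.07230523] [0.33804526 0.82115298 0.11871527] 0.923826613439912
scene plaque_flat 0.53 172 ctr [ 0.4748 -0.0809  0.1039] n [0.079 0.543 0.836] lo/hi [[0.44, -0.11, 0.06], [0.5, -0.015, 0.123]]
side plaque_flat 0.94 385 ctr [ 0.4627 -0.0768  0.1011] n [-0.06  -0.544 -0.837] lo/hi [[0.436, -0.113, 0.056], [0.493, -0.013, 0.123]]
```

View pics/u.png

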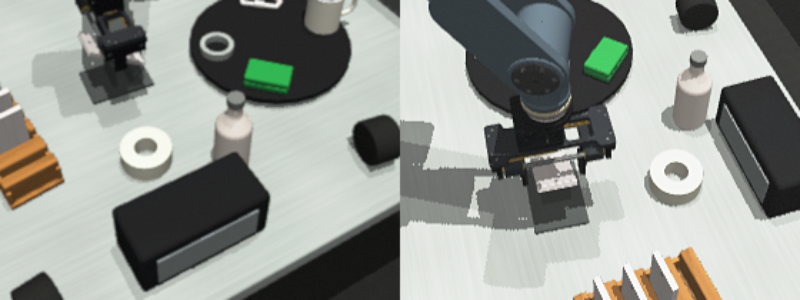

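The plaque rests bridged at 33°, with its lower end on the ledge's tip. I'll regrip it lower, lift it clear of the tip and finish the tilt.

move_arm(increments=[{"xyz":[6,0,0],"roll":0,"grip":100},{"xyz":[6,0,0],"roll":0,"grip":100},{"xyz":[0,0,0],"roll":0,"grip":0},{"xyz":[0,0,0],"roll":0,"grip":0},{"xyz":[0,0,0],"roll":0,"grip":0}])

```text
time_s: 22.45
position: [0.469, -0.0467, 0.0718]
tcp_rot: [[0.084, 0.996, -0.0], [0.996, -0.084, -0.0], [-0.0, -0.0, -1.0]]
force: [-0.2, -0.9, -0.3]
opening: 0.854
grasp_force: 0.0
```

move_arm(increments=[{"xyz":[0,0,0],"roll":0,"grip":0},{"xyz":[0,0,0],"roll":0,"grip":0},{"xyz":[0,0,-4],"roll":0,"grip":0},{"xyz":[-3,0,-1],"roll":0,"grip":0},{"xyz":[-3,0,1],"roll":0,"grip":0}])

```text
time_s: 22.87
position: [0.4687, -0.0532, 0.0762]
tcp_rot: [[0.084, 0.996, 0.001], [0.996, -0.084, -0.0], [-0.0, 0.001, -1.0]]
force: [0.2, 0.0, -0.8]
opening: 0.706
grasp_force: 30.0
```

move_arm(increments=[{"xyz":[-2,0,2],"roll":0,"grip":0},{"xyz":[-2,0,2],"roll":0,"grip":0},{"xyz":[-1.5,0,1],"roll":0,"grip":0}])

```text
time_s: 23.12
position: [0.4684, -0.0566, 0.0719]
tcp_rot: [[0.088, 0.996, 0.002], [0.996, -0.088, 0.003], [0.003, 0.001, -1.0]]
force: [2.2, 14.6, 14.2]
opening: 0.714
grasp_force: 30.0
```

```bash
python3 - <<'E'
from h import *
s=bot.read_state(); print(s['position'],s['force'],s['opening'])
plane('plaque_flat',cams=('side',),zmin=.04,name='t')
E
```

```text
[ 0.46842194 -0.05657837  0.0719027 ] [ 2.17602006 14.6151428  14.18203842] 0.7139609364290576
side plaque_flat 0.65 326 ctr [ 0.4656 -0.0793  0.1065] n [0.066 0.67  0.739] lo/hi [[0.437, -0.113, 0.067], [0.493, -0.036, 0.133]]
```

move_arm(increments=[{"xyz":[-1.5,0,0.5],"roll":0,"grip":0},{"xyz":[-1.5,0,0.5],"roll":0,"grip":0},{"xyz":[1,0,0],"roll":0,"grip":100},{"xyz":[0,0,0],"roll":0,"grip":100},{"xyz":[0,0,0],"roll":0,"grip":100}])

```text
time_s: 23.63
position: [0.468, -0.0608, 0.0699]
tcp_rot: [[0.085, 0.996, 0.0], [0.996, -0.085, -0.0], [-0.0, 0.0, -1.0]]
force: [0.3, -0.9, 0.2]
opening: 0.851
grasp_force: 0.0
```

move_arm(increments=[{"xyz":[0,0,0],"roll":0,"grip":100},{"xyz":[0,0,0],"roll":0,"grip":100}])

```text
time_s: 23.8
position: [0.4678, -0.0609, 0.0697]
tcp_rot: [[0.085, 0.996, -0.0], [0.996, -0.085, -0.0], [-0.0, -0.0, -1.0]]
force: [-1.0, 0.4, -0.3]
opening: 0.969
grasp_force: 0.0
```

```bash
python3 - <<'E'
from h import *
s=bot.read_state(); print(s['position'],s['force'],s['opening'])
plane('plaque_flat',zmin=.04,name='t')
E
```

```text
[ 0.46778674 -0.06085358  0.06967963] [-0.96678439  0.36849894 -0.27385636] 0.9691154591490169
scene plaque_flat 0.74 111 ctr [ 0.4789 -0.0704  0.0981] n [0.147 0.728 0.67 ] lo/hi [[0.444, -0.104, 0.044], [0.5, -0.023, 0.134]]
side plaque_flat 0.8 237 ctr [ 0.4654 -0.0794  0.1092] n [0.06  0.73  0.681] lo/hi [[0.436, -0.106, 0.062], [0.495, -0.038, 0.133]]
```

The plaque now leans like the first one did, at about 48° with its top at 0.134 m, and it is let go. I'll take it by its upper end.

move_arm(increments=[{"xyz":[-3,0,-11],"roll":0,"grip":100},{"xyz":[-10,1,-11],"roll":0,"grip":100},{"xyz":[-12,1,-9],"roll":0,"grip":100},{"xyz":[-9,1,0],"roll":0,"grip":100},{"xyz":[0,0,0],"roll":0,"grip":0}])

```text
time_s: 24.42
position: [0.4689, -0.0963, 0.1012]
tcp_rot: [[0.086, 0.996, 0.002], [0.996, -0.086, -0.001], [-0.001, 0.002, -1.0]]
force: [1.4, 0.5, -0.6]
opening: 0.97
grasp_force: 0.0
```

move_arm(increments=[{"xyz":[0,0,0],"roll":0,"grip":0},{"xyz":[0,0,0],"roll":0,"grip":0},{"xyz":[0,0,0],"roll":0,"grip":0},{"xyz":[0,0,0],"roll":0,"grip":0}])

```text
time_s: 24.75
position: [0.4671, -0.0938, 0.1003]
tcp_rot: [[0.084, 0.996, -0.002], [0.996, -0.084, 0.001], [0.001, -0.002, -1.0]]
force: [-1.1, -0.3, 0.2]
opening: 0.709
grasp_force: 28.7
```

move_arm(increments=[{"xyz":[7.3,0,-6],"roll":0,"grip":0},{"xyz":[7.7,0,-5.3],"roll":0,"grip":0},{"xyz":[8.1,0,-4.6],"roll":0,"grip":0},{"xyz":[8.5,0,-3.8],"roll":0,"grip":0},{"xyz":[8.7,0,-3],"roll":0,"grip":0}])

```text
time_s: 25.17
position: [0.4713, -0.0529, 0.1242]
tcp_rot: [[0.084, 0.996, 0.0], [0.996, -0.084, 0.0], [0.0, 0.0, -1.0]]
force: [0.1, 0.4, -1.3]
opening: 0.704
grasp_force: 30.0
```

move_arm(increments=[{"xyz":[8.9,0,-2.2],"roll":0,"grip":0},{"xyz":[9.1,0,-1.4],"roll":0,"grip":0},{"xyz":[9.1,0,-0.5],"roll":0,"grip":0},{"xyz":[6,0,0],"roll":0,"grip":0},{"xyz":[0,0,0],"roll":0,"grip":0}])

```text
time_s: 25.58
position: [0.4738, -0.0199, 0.1275]
tcp_rot: [[0.083, 0.997, -0.001], [0.997, -0.083, 0.0], [0.0, -0.001, -1.0]]
force: [1.0, -0.6, -1.6]
opening: 0.706
grasp_force: 30.0
```

```bash
python3 - <<'E'
from h import *
s=bot.read_state(); print(s['position'],s['force'],s['opening'])
plane('plaque_flat',cams=('side',))
p=s['position']
# far slot: (.545,-.297)+.0685*ex+.001*ey
plan([(p[0],p[1],.275,-4.9,5),(.612,-.2885,.275,-83.7,16)],0)
E
```

```text
[ 0.47381832 -0.01991182  0.12751652] [ 0.95835847 -0.61596492 -1.59817497] 0.7060940239814537
side plaque_flat 0.49 122 ctr [ 0.4729 -0.0215  0.152 ] n [0.076 0.683 0.726] lo/hi [[0.447, -0.032, 0.122], [0.499, 0.008, 0.161]]
[{"xyz": [0.2, -0.1, -29.5], "roll": 0.0003, "grip": 0}, {"xyz": [0.2, -0.1, -29.5], "roll": 0.0003, "grip": 0}, {"xyz": [0.2, -0.1, -29.5], "roll": 0.0003, "grip": 0}, {"xyz": [0.2, -0.1, -29.5], "roll": 0.0003, "grip": 0}, {"xyz": [0.2, -0.1, -29.5], "roll": 0.0003, "grip": 0}]
[{"xyz": [-16.0, 10.0, -0.0], "roll": 0.086, "grip": 0}, {"xyz": [-15.1, 11.4, -0.0], "roll": 0.086, "grip": 0}, {"xyz": [-14.0, 12.6, -0.0], "roll": 0.086, "grip": 0}, {"xyz": [-12.9, 13.8, -0.0], "roll": 0.086, "grip": 0}, {"xyz": [-11.7, 14.8, -0.0], "roll": 0.086, "grip": 0}]
[{"xyz": [-10.4, 15.8, -0.0], "roll": 0.086, "grip": 0}, {"xyz": [-9.0, 16.6, -0.0], "roll": 0.086, "grip": 0}, {"xyz": [-7.5, 17.3, -0.0], "roll": 0.086, "grip": 0}, {"xyz": [-6.0, 17.9, -0.0], "roll": 0.086, "grip": 0}, {"xyz": [-4.4, 18.4, -0.0], "roll": 0.086, "grip": 0}]
[{"xyz": [-2.8, 18.7, -0.0], "roll": 0.086, "grip": 0}, {"xyz": [-1.2, 18.8, -0.0], "roll": 0.086, "grip": 0}, {"xyz": [0.4, 18.9, -0.0], "roll": 0.086, "grip": 0}, {"xyz": [2.0, 18.8, -0.0], "roll": 0.086, "grip": 0}, {"xyz": [3.6, 18.5, -0.0], "roll": 0.086, "grip": 0}]
[{"xyz": [5.2, 18.1, -0.0], "roll": 0.086, "grip": 0}]
```

The second plaque did not pivot: its end slid over the ledge, and it is still held firmly at about 43°. I'll tilt it upright against the rear side of the easel's back instead.

move_arm(increments=[{"xyz":[0,0,-25],"roll":0,"grip":0},{"xyz":[0,0,-25],"roll":0,"grip":0},{"xyz":[0,0,-25],"roll":0,"grip":0}])

```text
time_s: 25.93
position: [0.4736, -0.0218, 0.2029]
tcp_rot: [[0.085, 0.996, -0.002], [0.996, -0.085, 0.0], [0.0, -0.002, -1.0]]
force: [0.2, 0.8, -1.0]
opening: 0.705
grasp_force: 30.0
```

move_arm(increments=[{"xyz":[-30,0,0],"roll":0,"grip":0},{"xyz":[-30,0,0],"roll":0,"grip":0},{"xyz":[-30,0,0],"roll":0,"grip":0},{"xyz":[-30,0,0],"roll":0,"grip":0},{"xyz":[-30,0,0],"roll":0,"grip":0}])

```text
time_s: 26.35
position: [0.4609, -0.1726, 0.2026]
tcp_rot: [[0.085, 0.996, -0.0], [0.996, -0.085, -0.0], [-0.0, -0.0, -1.0]]
force: [0.6, 0.1, -1.6]
opening: 0.707
grasp_force: 30.0
```

move_arm(increments=[{"xyz":[0,0,0],"roll":0,"grip":0},{"xyz":[0,0,10],"roll":0,"grip":0},{"xyz":[0,0,0],"roll":0,"grip":0}])

```text
time_s: 26.6
position: [0.4602, -0.1713, 0.1913]
tcp_rot: [[0.087, 0.996, -0.003], [0.996, -0.087, 0.002], [0.002, -0.003, -1.0]]
force: [-1.2, 0.2, -1.5]
opening: 0.707
grasp_force: 30.0
```

```bash
python3 - <<'E'
from h import *
s=bot.read_state(); p=np.array(s['position']); print(p,s['force'],s['opening'])
plane('plaque_flat',zmin=.06)
e=np.array([.468,-.0564]); ex=np.array([-.085,-.9964]); print('easel x of tcp',(p[:2]-e)@ex, 'lat',(p[:2]-e)@[.9964,-.085])
# clear rear side of easel: any steel points behind the back?
s,im,d=shot('wrist','x'); P=pts('wrist',d,np.ones(d.shape,bool),s); q=P[:,:2]-e; a=q@ex; b=q@np.array([.9964,-.085])
m=(abs(b)<.03)&(abs(a)<.07)&(P[:,2]<.14)&(P[:,2]>-.01)
for lo in np.arange(-.06,.07,.008):
    k=m&(a>=lo)&(a<lo+.008)
    if k.any(): print(round(lo,3),k.sum(),np.percentile(P[k,2],[5,50,95]).round(3))
E
```

```text
[ 0.46017069 -0.17126681  0.19133189] [-1.22351679  0.22818877 -1.5476082 ] 0.7065868758803954
scene plaque_flat 0.86 238 ctr [ 0.4745 -0.1243  0.1634] n [0.109 0.752 0.65 ] lo/hi [[0.442, -0.155, 0.136], [0.494, -0.099, 0.197]]
scene plaque_flat 0.64 85 ctr [ 0.4698 -0.0634  0.0764] n [-0.099 -0.735 -0.671] lo/hi [[0.445, -0.074, 0.061], [0.493, -0.049, 0.086]]
side plaque_flat 0.49 167 ctr [ 0.4632 -0.1603  0.2036] n [0.063 0.73  0.68 ] lo/hi [[0.435, -0.195, 0.146], [0.488, -0.107, 0.277]]
easel x of tcp 0.11511878328235989 lat 0.001962559242606102
-0.06 152 [0.008 0.009 0.011]
-0.052 140 [0.046 0.048 0.049]
-0.044 597 [0.042 0.046 0.049]
-0.036 553 [0.036 0.039 0.042]
-0.028 380 [0.01  0.042 0.047]
-0.02 382 [0.047 0.052 0.056]
-0.012 395 [0.057 0.062 0.066]
-0.004 435 [0.067 0.071 0.075]
0.004 489 [0.076 0.081 0.085]
0.012 827 [0.009 0.04  0.087]
0.02 399 [0.008 0.009 0.011]
0.028 451 [0.008 0.009 0.011]
0.036 656 [0.009 0.136 0.14 ]
0.044 3 [0.139 0.139 0.14 ]
```

View pics/x.png

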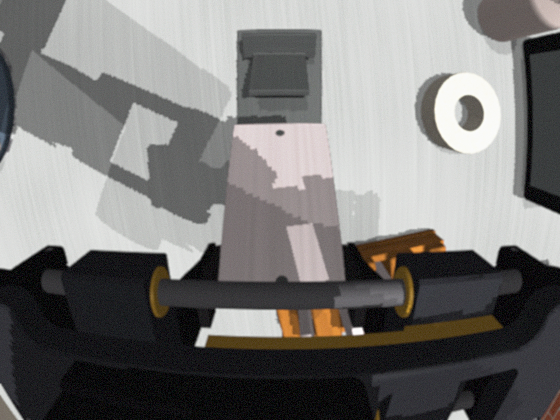

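The wrist view shows the plaque's lower end at (280,130), just behind the easel's back, whose top edge is at (280,90). That rear side is clear. I'll go down and push the end against it.

move_arm(increments=[{"xyz":[0,0,22],"roll":0,"grip":0},{"xyz":[0,0,22],"roll":0,"grip":0},{"xyz":[0,0,18],"roll":0,"grip":0},{"xyz":[10,0,0],"roll":0,"grip":0},{"xyz":[10,0,0],"roll":0,"grip":0}])

```text
time_s: 27.27
position: [0.463, -0.15, 0.1304]
tcp_rot: [[0.085, 0.996, -0.001], [0.996, -0.085, 0.001], [0.001, -0.001, -1.0]]
force: [-1.2, 0.4, -1.6]
opening: 0.706
grasp_force: 30.0
```

move_arm(increments=[{"xyz":[10,0,-2],"roll":0,"grip":0},{"xyz":[7.5,0,-4],"roll":0,"grip":0},{"xyz":[7.5,0,-4],"roll":0,"grip":0},{"xyz":[0,0,0],"roll":0,"grip":0}])

```text
time_s: 27.6
position: [0.4659, -0.1248, 0.1424]
tcp_rot: [[0.082, 0.997, 0.002], [0.997, -0.082, -0.002], [-0.001, 0.002, -1.0]]
force: [-0.9, -1.5, -2.1]
opening: 0.708
grasp_force: 30.0
```

```bash
python3 - <<'E'
from h import *
s=bot.read_state(); p=np.array(s['position']); print(p,s['force'],s['opening'])
plane('plaque_flat',zmin=.095)
E
```

```text
[ 0.46588641 -0.12483507  0.14242029] [-0.88467534 -1.47025634 -2.14046378] 0.7081553482914776
scene plaque_flat 0.62 92 ctr [ 0.4832 -0.0963  0.1177] n [0.132 0.875 0.466] lo/hi [[0.452, -0.113, 0.097], [0.499, -0.082, 0.143]]
side plaque_flat 0.53 141 ctr [ 0.4648 -0.1268  0.1584] n [-0.08  -0.896 -0.436] lo/hi [[0.44, -0.137, 0.102], [0.491, -0.097, 0.175]]
```

It works: the plaque is at about 63° now, as planned. I'll finish the swing.

move_arm(increments=[{"xyz":[10,0,-3],"roll":0,"grip":0},{"xyz":[10,0,-3],"roll":0,"grip":0},{"xyz":[7.5,0,-1],"roll":0,"grip":0},{"xyz":[7.5,0,-1],"roll":0,"grip":0},{"xyz":[0,0,0],"roll":0,"grip":0}])

```text
time_s: 28.22
position: [0.4688, -0.0899, 0.1491]
tcp_rot: [[0.083, 0.997, 0.002], [0.997, -0.083, -0.0], [-0.0, 0.002, -1.0]]
force: [-0.2, -1.9, -0.7]
opening: 0.707
grasp_force: 30.0
```

move_arm(increments=[{"xyz":[7,0,0],"roll":0,"grip":0},{"xyz":[5,0,0],"roll":0,"grip":0},{"xyz":[0,0,0],"roll":0,"grip":0}])

```text
time_s: 28.47
position: [0.4696, -0.0784, 0.1487]
tcp_rot: [[0.084, 0.996, 0.001], [0.996, -0.084, 0.0], [0.0, 0.001, -1.0]]
force: [-0.2, -3.4, -0.2]
opening: 0.707
grasp_force: 30.0
```

```bash
python3 - <<'E'
from h import *
s=bot.read_state(); p=np.array(s['position']); print(p,s['force'],s['opening'])
plane('plaque_flat',zmin=.095)
E
```

```text
[ 0.46956004 -0.07836507  0.1487365 ] [-0.21299015 -3.42737591 -0.2360519 ] 0.706611474017929
scene plaque_flat 0.51 76 ctr [ 0.4831 -0.0835  0.1132] n [-0.022 -0.999  0.036] lo/hi [[0.452, -0.086, 0.096], [0.5, -0.078, 0.134]]
side plaque_flat 0.88 666 ctr [ 0.4682 -0.083   0.1409] n [ 0.081  0.996 -0.034] lo/hi [[0.44, -0.087, 0.097], [0.497, -0.079, 0.182]]
```

Upright to about 2°. I'll back off, lift it and carry it to the far slot.

```bash
python3 - <<'E'
from h import *
plan([(.4689,-.0865,.15,-4.9,1),(.4689,-.0865,.265,-4.9,4),(.612,-.2885,.265,-83.7,13)],0)
E
```

```text
[{"xyz": [-7.7, 0.5, -1.6], "roll": 0.0002, "grip": 0}, {"xyz": [0.0, 0.0, -28.8], "roll": -0.0, "grip": 0}, {"xyz": [0.0, 0.0, -28.8], "roll": -0.0, "grip": 0}, {"xyz": [0.0, 0.0, -28.8], "roll": -0.0, "grip": 0}, {"xyz": [0.0, 0.0, -28.8], "roll": -0.0, "grip": 0}]
[{"xyz": [-14.5, 12.3, -0.0], "roll": 0.1058, "grip": 0}, {"xyz": [-13.2, 13.8, -0.0], "roll": 0.1058, "grip": 0}, {"xyz": [-11.6, 15.1, -0.0], "roll": 0.1058, "grip": 0}, {"xyz": [-10.0, 16.2, -0.0], "roll": 0.1058, "grip": 0}, {"xyz": [-8.2, 17.2, -0.0], "roll": 0.1058, "grip": 0}]
[{"xyz": [-6.3, 18.0, -0.0], "roll": 0.1058, "grip": 0}, {"xyz": [-4.4, 18.5, -0.0], "roll": 0.1058, "grip": 0}, {"xyz": [-2.4, 18.9, -0.0], "roll": 0.1058, "grip": 0}, {"xyz": [-0.4, 19.0, -0.0], "roll": 0.1058, "grip": 0}, {"xyz": [1.6, 19.0, -0.0], "roll": 0.1058, "grip": 0}]
[{"xyz": [3.6, 18.7, -0.0], "roll": 0.1058, "grip": 0}, {"xyz": [5.5, 18.2, -0.0], "roll": 0.1058, "grip": 0}, {"xyz": [7.4, 17.5, -0.0], "roll": 0.1058, "grip": 0}]
```

move_arm(increments=[{"xyz":[-7.7,0.5,-1.5],"roll":0,"grip":0},{"xyz":[0,0,-29],"roll":0,"grip":0},{"xyz":[0,0,-29],"roll":0,"grip":0},{"xyz":[0,0,-29],"roll":0,"grip":0},{"xyz":[0,0,-29],"roll":0,"grip":0}])

```text
time_s: 29.08
position: [0.4677, -0.0864, 0.2668]
tcp_rot: [[0.086, 0.996, -0.003], [0.996, -0.086, 0.003], [0.002, -0.003, -1.0]]
force: [0.7, -0.3, -2.5]
opening: 0.708
grasp_force: 30.0
```

move_arm(increments=[{"xyz":[-14.5,12.3,0],"roll":0.106,"grip":0},{"xyz":[-13.2,13.8,0],"roll":0.106,"grip":0},{"xyz":[-11.6,15,0],"roll":0.106,"grip":0},{"xyz":[-10,16.2,0],"roll":0.106,"grip":0},{"xyz":[-8.2,17.2,0],"roll":0.106,"grip":0}])

```text
time_s: 29.5
position: [0.5234, -0.1648, 0.2656]
tcp_rot: [[0.582, 0.814, -0.002], [0.814, -0.582, 0.003], [0.001, -0.004, -1.0]]
force: [0.2, -0.6, -0.6]
opening: 0.71
grasp_force: 30.0
```

move_arm(increments=[{"xyz":[-6.3,18,0],"roll":0.106,"grip":0},{"xyz":[-4.4,18.5,0],"roll":0.106,"grip":0},{"xyz":[-2.4,19,0],"roll":0.106,"grip":0},{"xyz":[-0.4,19,0],"roll":0.106,"grip":0},{"xyz":[1.6,19,0],"roll":0.106,"grip":0}])

```text
time_s: 29.92
position: [0.5785, -0.2425, 0.2651]
tcp_rot: [[0.913, 0.408, -0.003], [0.408, -0.913, 0.003], [-0.001, -0.004, -1.0]]
force: [0.7, 0.2, -1.3]
opening: 0.708
grasp_force: 30.0
```

move_arm(increments=[{"xyz":[3.6,18.7,0],"roll":0.106,"grip":0},{"xyz":[5.5,18.2,0],"roll":0.106,"grip":0},{"xyz":[7.4,17.5,0],"roll":0.105,"grip":0},{"xyz":[0,0,0],"roll":0,"grip":0},{"xyz":[0,0,0],"roll":0,"grip":0}])

```text
time_s: 30.33
position: [0.6113, -0.2892, 0.2646]
tcp_rot: [[0.994, 0.108, -0.003], [0.108, -0.994, 0.003], [-0.002, -0.003, -1.0]]
force: [-0.2, -0.2, -1.6]
opening: 0.71
grasp_force: 30.0
```

```bash
python3 - <<'E'
from h import *
s=bot.read_state(); p=np.array(s['position']); print(p,np.degrees(np.arctan2(s['tcp_rot'][1][1],s['tcp_rot'][0][1])),s['force'],s['opening'],s['joint_positions'])
plane('plaque_flat',zmin=.14)
E
```

```text
[ 0.61126994 -0.28924574  0.26462132] -83.78044139254527 [-0.18543924 -0.16789776 -1.62617193] 0.7099578273705204 [-3.47948227e+01  3.22241206e+01  7.11402637e+01  5.50604656e-02
  7.68662519e+01  4.89727673e+01]
scene plaque_flat 0.84 1227 ctr [ 0.6143 -0.288   0.2441] n [ 0.993  0.112 -0.033] lo/hi [[0.609, -0.316, 0.183], [0.619, -0.26, 0.299]]
side plaque_flat 0.76 537 ctr [ 0.6053 -0.2898  0.2271] n [-0.992 -0.121  0.041] lo/hi [[0.601, -0.319, 0.183], [0.615, -0.263, 0.3]]
```

move_arm(increments=[{"xyz":[5,0,20],"roll":0,"grip":0},{"xyz":[0,0,23],"roll":0,"grip":0},{"xyz":[0,0,23],"roll":0,"grip":0},{"xyz":[0,0,23],"roll":0,"grip":0},{"xyz":[0,0,20],"roll":0,"grip":0}])

```text
time_s: 30.95
position: [0.6164, -0.287, 0.156]
tcp_rot: [[0.994, 0.11, -0.001], [0.11, -0.994, 0.001], [-0.001, -0.001, -1.0]]
force: [0.2, 0.5, -1.6]
opening: 0.71
grasp_force: 30.0
```

move_arm(increments=[{"xyz":[0,0,0],"roll":0,"grip":0},{"xyz":[0,0,4],"roll":0,"grip":0},{"xyz":[0,0,4],"roll":0,"grip":0},{"xyz":[0,0,4],"roll":0,"grip":0},{"xyz":[0,0,0],"roll":0,"grip":0}])

```text
time_s: 31.37
position: [0.6174, -0.2884, 0.1457]
tcp_rot: [[0.994, 0.109, 0.001], [0.109, -0.994, -0.0], [0.001, 0.001, -1.0]]
force: [-0.6, -0.2, -2.4]
opening: 0.708
grasp_force: 30.0
```

move_arm(increments=[{"xyz":[0,0,4],"roll":0,"grip":0},{"xyz":[0,0,4],"roll":0,"grip":0},{"xyz":[0,0,4],"roll":0,"grip":0},{"xyz":[0,0,0],"roll":0,"grip":0}])

```text
time_s: 31.7
position: [0.6166, -0.2879, 0.1321]
tcp_rot: [[0.994, 0.109, -0.002], [0.109, -0.994, 0.001], [-0.001, -0.001, -1.0]]
force: [-0.5, 0.9, -1.5]
opening: 0.707
grasp_force: 30.0
```

move_arm(increments=[{"xyz":[0,0,6],"roll":0,"grip":0},{"xyz":[0,0,6],"roll":0,"grip":0},{"xyz":[0,0,6],"roll":0,"grip":0},{"xyz":[0,0,5],"roll":0,"grip":0},{"xyz":[0,0,5],"roll":0,"grip":0}])

```text
time_s: 32.12
position: [0.6169, -0.2882, 0.1042]
tcp_rot: [[0.994, 0.109, -0.001], [0.109, -0.994, 0.0], [-0.001, -0.001, -1.0]]
force: [0.1, -0.5, -1.3]
opening: 0.709
grasp_force: 30.0
```

move_arm(increments=[{"xyz":[0,0,2],"roll":0,"grip":0},{"xyz":[0,0,2],"roll":0,"grip":0},{"xyz":[0,0,0],"roll":0,"grip":0}])

```text
time_s: 32.37
position: [0.6169, -0.2882, 0.1006]
tcp_rot: [[0.994, 0.109, -0.001], [0.109, -0.994, 0.0], [-0.001, -0.001, -1.0]]
force: [0.6, -0.2, -1.7]
opening: 0.71
grasp_force: 30.0
```

move_arm(increments=[{"xyz":[0,0,1.5],"roll":0,"grip":0},{"xyz":[0,0,1.5],"roll":0,"grip":0},{"xyz":[0,0,1],"roll":0,"grip":0},{"xyz":[0,0,0],"roll":0,"grip":0}])

```text
time_s: 32.7
position: [0.6169, -0.2884, 0.0971]
tcp_rot: [[0.994, 0.109, -0.0], [0.109, -0.994, -0.0], [-0.0, -0.0, -1.0]]
force: [-0.5, -0.4, -1.6]
opening: 0.71
grasp_force: 30.0
```

move_arm(increments=[{"xyz":[0,0,1],"roll":0,"grip":0},{"xyz":[0,0,1],"roll":0,"grip":0},{"xyz":[0,0,1],"roll":0,"grip":0}])

```text
time_s: 32.95
position: [0.6171, -0.2884, 0.0961]
tcp_rot: [[0.994, 0.109, -0.0], [0.109, -0.994, -0.0], [-0.0, 0.0, -1.0]]
force: [-5.1, 1.2, 12.4]
opening: 0.705
grasp_force: 30.0
```

```bash
python3 - <<'E'
from h import *
s=bot.read_state(); print(s['position'],s['force'])
plane('plaque_flat',zmin=.06)
E
```

```text
[ 0.61713452 -0.28841675  0.09609747] [-5.1458712   1.16863312 12.40086956]
scene plaque_flat 0.75 553 ctr [ 0.6205 -0.2871  0.098 ] n [ 0.994  0.106 -0.028] lo/hi [[0.616, -0.315, 0.062], [0.625, -0.258, 0.131]]
side plaque_flat 0.69 64 ctr [ 0.606  -0.2967  0.0904] n [-0.97  -0.007 -0.244] lo/hi [[0.583, -0.354, 0.061], [0.618, -0.265, 0.181]]
```

On the floor, with its top at about 0.13 m. I'll release and rise.

move_arm(increments=[{"xyz":[0,0,-1],"roll":0,"grip":0},{"xyz":[0,0,0],"roll":0,"grip":100},{"xyz":[0,0,0],"roll":0,"grip":100},{"xyz":[0,0,0],"roll":0,"grip":100},{"xyz":[0,0,0],"roll":0,"grip":100}])

```text
time_s: 33.57
position: [0.6176, -0.2884, 0.095]
tcp_rot: [[0.994, 0.109, 0.001], [0.109, -0.994, -0.0], [0.001, 0.0, -1.0]]
force: [-0.5, 0.1, -1.1]
opening: 0.925
grasp_force: 0.0
```

move_arm(increments=[{"xyz":[0,0,-20],"roll":0,"grip":100},{"xyz":[0,0,-40],"roll":0,"grip":100},{"xyz":[0,0,-40],"roll":0,"grip":100},{"xyz":[0,0,-40],"roll":0,"grip":100},{"xyz":[0,0,0],"roll":0,"grip":100}])

```text
time_s: 33.98
position: [0.6222, -0.2913, 0.2452]
tcp_rot: [[0.994, 0.109, 0.016], [0.109, -0.994, -0.01], [0.015, 0.012, -1.0]]
force: [1.4, 0.0, 1.4]
opening: 0.998
grasp_force: 0.0
```

move_arm(increments=[{"xyz":[0,0,0],"roll":0,"grip":100},{"xyz":[0,0,0],"roll":0,"grip":100},{"xyz":[0,0,0],"roll":0,"grip":100}])

```text
time_s: 34.23
position: [0.6162, -0.2876, 0.2332]
tcp_rot: [[0.994, 0.109, -0.003], [0.109, -0.994, 0.002], [-0.003, -0.003, -1.0]]
force: [0.3, 0.3, -0.3]
opening: 0.999
grasp_force: 0.0
```

```bash
python3 - <<'E'
from h import *
s=bot.read_state(); print(s['position'],s['force'])
plane('plaque_flat',cams=('scene',),zmin=.06,name='z')
E
```

```text
[ 0.61617573 -0.28756258  0.23317179] [ 0.30417193  0.27876976 -0.27026098]
```

View pics/z_scene.png

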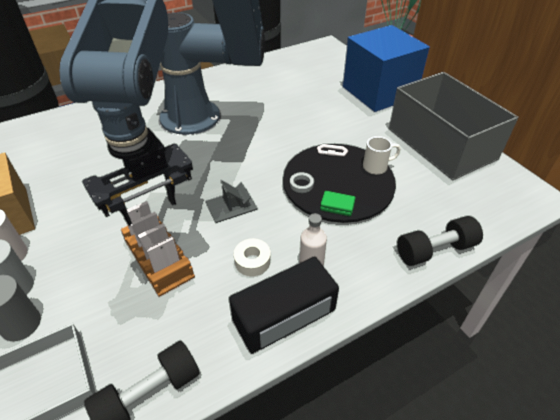

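The scene view shows the plaques standing in the rack at (155,240), the easel empty at (235,195) and the other gear undisturbed. I'll hand in.

```bash
python3 -c "
from rig import bot; print(bot.hand_in())"
```

```text
the job is handed in; nothing more can be done
None
```

I stood both plaques in the rack's two empty slots, down on the floor and let go, and handed the job in at about 34 s; the hand-in returned no verdict.

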